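# Dose the shaker dish with ceramic nuggets

## Robot

A 6-joint arm with a two-finger parallel gripper is mounted at the origin on the work surface. World frame = base frame: x ahead of the robot, y to its left, z up, the work surface at z = 0. Lengths are in m, angles in degrees, forces in N, time in s.
With the tool pointing down it reaches from about 0.375 to 0.9 m from the base axis. Payload 3.1 kg.
Tool frame: the origin (TCP) lies at the very end of the fingers, on their centre line; the grasp point (between the pads) lies 19 mm behind it (bot.tcp_to_grasp is the distance from the TCP to the grasp point, in m); z points along the fingers, y is the direction in which the jaws open and shut (so a half turn about z gives the same grasp; the last joint's range is limited). The gripper opens to 87 mm and grips with 3 to 60 N. Pads are 19 mm wide; open, the fingers measure 117 mm over their backs; the gripper's body (75 mm by 190 mm) begins 51 mm behind the grasp point.
Start: joints at [-84.597, 30.224, 82.088, -0, 67.689, -10.227], TCP at [0.168, -0.602, 0.223] pointing down, gripper open.
Joint ranges: [-176.69, 176.69], [-43.24, 126.21], [12.49, 139.97], [-82, 262], [0, 151.66], [-163.58, 163.58]. Speed limits (degrees/s): [159.86, 159.86, 180, 180, 180, 180].

## Interface

Orientations are given as a 3x3 rotation matrix whose columns are the frame's x, y, z axes.
In Python, from rig import telemetry, eyes, order, bot gives the robot as it stands. The module is installed in compiled form; this text tells all that it offers.
- The arm moves only by the tool servo_tool, never from a script. Its argument "targets" is a list of rows, each a list of 2 entries, a list of its own where there are three numbers: the shift along the tool's x, y, z in m, then the turn, a rotation vector about the tool's x, y, z in rad. In form: [[[tx, ty, tz], [wx, wy, wz]], ...]. A call has 1 to 12 rows; each row is the pose to reach, as a shift and turn from the pose commanded when the call began, along the tool's axes at that moment; what a row does not reach only later rows make up. A row lasts 1/8 s, in which the tool goes at most 62.5 mm and 10.7 degrees, less where a joint would pass 70% of its speed; a pose out of reach is approached as far as the arm can. A call with a gripper value outside its range is refused whole. "gripper" is the finger opening in m, from 0 to 0.087, set as the call begins (left out, the last holds). The fingers move at their own pace and stop on an object; the grip force is fixed at half the most. Time passes only in rows, so rows that repeat a pose let the fingers close. It gives the time, the measured TCP pose, the force and the opening at its end, in the units of the state.
- telemetry.read_state(): the state, without advancing time (a new reading comes with each control period).
- eyes.capture(name): name is "scene" or "top" or "wrist"; returns a dict with "pixels" (420x560x3 uint8, blue, green, red), "intrinsics" (3x3 intrinsics, pixels), "extrinsics" (4x4, takes a point from camera to world coordinates); the wrist camera has in their place "T_tool_cam" (4x4, takes a point from camera to tool coordinates, whose origin is the TCP and whose axes are the flange's). Camera axes: x right, y down, z forward; pixel columns grow to the right and rows downward; lengths in m; the calibration is good to about 2 mm. A picture is of the moment at which its call begins: read the wrist's pose just before it. There is no depth.
- order.hand_in(): hands the job in, once; it reports no verdict.
The state is a dict: "time_s": time; "joint_positions": joint angles; "qvel": joint speeds; "tau": joint torques, N m; "position": TCP position; "tcp_rot": TCP orientation; "force": force on the tool from outside, world axes, zero at the start; "moment": the same for the moment, N m; "opening": opening from 0.0 (shut) to 1.0 (fully open).
Only numpy, scipy, OpenCV 4.12 (cv2) and the standard library are available. Lean on these libraries where they do the work, as an engineer would, in place of code of your own. Each camera call takes 0.05 s, during which the arm holds its last target. There are 200 camera calls.

## Task

With the scoop, take nuggets from the white trough and tip at least three of them into the glass dish on the shaker, spilling none (those left over stay in the trough) and never touching a nugget with the gripper. Then slide the shaker's speed slider to the green mark. Finish with the scoop lying pan-down on its black mat, the dish still standing where it was, and the other things on the bench left alone.

Things in the scene. Friction and masses are not known exactly. Their poses are not given: they have to be found in the camera images.
- scoop: loose slick steel scoop, blue handle, 100 g, on the black mat. Origin: centre of the pan's underside, z up. Pan x -42 to +40 mm, 64 mm wide, open at -x (thin bevelled lip, 1-3 mm), 32 mm high back at +x, sides 26 mm high, floor 3 mm thick. Handle: flat-sided bar 14 mm wide (y), 16 mm deep, rising at 42 degrees from the back's top (x 36, z 26 mm) to (x 125, z 105 mm)
- scoop_grip (a point): middle of the scoop's handle, at (85, 0, 69.5) mm in the scoop's frame; axes as the scoop's; pinch the handle across its y
- scoop_lip (a point): middle of the scoop's front lip, at (-42, 0, 1) mm in the scoop's frame
- tray: white fixed trough with the nuggets. Origin on the table; z up, x along it, +x away from the robot. Inside y -38 to 38 mm; floor 8 mm above the origin, flat from x = -80 to +135 mm; at the near end a 45 degree ramp rises from x = -80 to x = -115 mm. Walls 4 mm thick, tops 40 mm above the table, but 72 mm around the ramp (x below -64 mm)
- mat: black rubber mat, fixed, 210 (x) by 120 (y) by 3 mm, the scoop's place. Origin: centre of its underside, on the table; z up
- dish: open glass dish, 280 g, standing loose on the shaker's platform: 106 mm across below, 110 mm at the rim, 75 mm high, wall 4 mm, floor 5 mm. Origin: centre of its underside, z up
- dish_mid (a point): point on the dish's axis, 30 mm above its underside
- dish_rim (a point): centre of the dish's mouth, 75 mm above its underside
- shaker: grey fixed laboratory shaker, 290 (x) by 230 (y) mm. Origin: under its centre on the table, z up, x away from the robot. Near deck 45 mm high with the speed slider (track along y at x = -90 mm); platform (centre x = 55 mm, 180 by 210 mm) 60 mm high, its low rim 66 mm
- speed (a joint): position of the speed slider in m along the shaker's +y, 0 to 0.100; stiff by about 1.5 N, stays where it is left
- speed_top (a point): top centre of the slider's black grip: 28 mm (shaker x) by 20 mm (shaker y), 40 mm high; the top lies 99.5 mm above the table; below the grip the track's aluminium base is 40 mm wide, its top 59 mm above the table
- mark: green mark, a tab 16 (x) by 8 (y) by 16 mm on the deck beside the track, on the far side of it: where the slider's middle must stand. Origin: centre of its underside; axes as the shaker's
- nugget1: terracotta ceramic nugget, lumpy, three-lobed, 26 mm across and 16 mm thick, 12 g; origin: its centre
- nugget2: terracotta ceramic nugget, lumpy, three-lobed, 26 mm across and 16 mm thick, 12 g; origin: its centre (like nugget1)
- nugget3: terracotta ceramic nugget, lumpy, three-lobed, 26 mm across and 16 mm thick, 12 g; origin: its centre (like nugget1)
- nugget4: terracotta ceramic nugget, lumpy, three-lobed, 26 mm across and 16 mm thick, 12 g; origin: its centre (like nugget1)
- nugget5: terracotta ceramic nugget, lumpy, three-lobed, 26 mm across and 16 mm thick, 12 g; origin: its centre (like nugget1)
- tape: yellow ring of tape, 76 mm across, 22 mm high, lying on the table; bystander
- jar: small amber jar with white cap, 48 mm across, 55 mm high; bystander
- spatula: lab spoon 170 mm long lying on the table; bystander
- weight: brass balance weight, 30 mm across, 40 mm high; bystander
- stopper: black rubber stopper, 24 mm across, 24 mm high; bystander
Things that resemble listed ones, but are neither listed nor needed, are in the scene too. What is shaped like the scoop but orange is not meant.

How it is judged:
By the outcome, as a careful person would: the job done as asked, in the order asked, and still so for the second after the job is handed in, with the robot touching nothing.
It also fails if it takes over 72 s, if anything falls off the work surface, if the arm or the gripper's body presses on something with over 40 N, if the wrist force passes 120 N, or if a joint passes its speed limit or range.

## Working session

There is one attempt and no reset: what is moved stays moved. The work goes in short steps, Python scripts to look and compute and a tool call to move; the robot and the scene stay as the last step left them, time stands still between calls to the robot, and variables do not carry over. Pictures are saved under pics/ and viewed, about 8 in all and at most 12, crops included, and the job is handed in when it is done.

Besides the shell and the picture viewer there is one more tool, called after "Request:" as a command line: name --argument value ..., lists and objects as JSON in quotes. servo_tool: Moves the arm, as the interface text tells. Its arguments: {"type":"object","properties":{"targets":{"type":"array","items":{"type":"array"}},"gripper":{"type":"number"}},"required":["targets"]}

```bash
mkdir -p pics
cat > h.py <<'E'
import numpy as np, cv2
from rig import telemetry, eyes, order, bot
def cap(n):
    s=telemetry.read_state(); c=eyes.capture(n)
    if n=="wrist":
        T=np.eye(4);T[:3,:3]=np.array(s["tcp_rot"]);T[:3,3]=s["position"]
        E=T@np.array(c["T_tool_cam"])
    else: E=np.array(c["extrinsics"])
    return np.array(c["pixels"]),np.array(c["intrinsics"]),E
def ray(px,K,E,z):
    px=np.atleast_2d(px).astype(float)
    d=np.c_[px,np.ones(len(px))]@np.linalg.inv(K).T@E[:3,:3].T
    o=E[:3,3]; return o+d*((z-o[2])/d[:,2])[:,None]
def proj(P,K,E):
    P=np.atleast_2d(P); c=(P-E[:3,3])@E[:3,:3]; p=c@K.T; return p[:,:2]/p[:,2:]
E
python3 - <<'E'
from h import *
a=[]
for n in("top","scene"):
    im,K,E=cap(n); cv2.imwrite(f"pics/{n}0.png",im); np.savez(f"{n}0.npz",im=im,K=K,E=E); print(n,K.round(1).tolist(),E.round(3).tolist())
s=telemetry.read_state();print(s["time_s"],s["position"],np.round(s["tcp_rot"],3).tolist(),s["force"],s["opening"])
E
```

```text
top [[400.9, 0.0, 281.2], [0.0, 400.9, 212.0], [0.0, 0.0, 1.0]] [[0.03, -0.994, 0.105, 0.393], [-0.999, -0.033, -0.024, 0.033], [0.028, -0.104, -0.994, 0.969], [0.0, 0.0, 0.0, 1.0]]
scene [[444.9, 0.0, 282.5], [0.0, 444.9, 218.3], [0.0, 0.0, 1.0]] [[-0.765, 0.413, -0.495, 1.016], [0.644, 0.47, -0.604, 0.657], [-0.017, -0.781, -0.625, 0.788], [0.0, 0.0, 0.0, 1.0]]
0.1 [ 0.16833532 -0.60122411  0.22166667] [[0.963, 0.269, -0.0], [0.269, -0.963, 0.002], [0.0, -0.002, -1.0]] [ 0.92632668 -0.05261665 -0.19107612] 1.0001348480431846
```

View pics/top0.png

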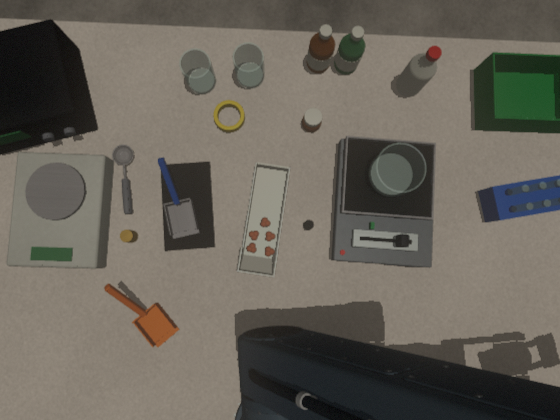

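View pics/scene0.png

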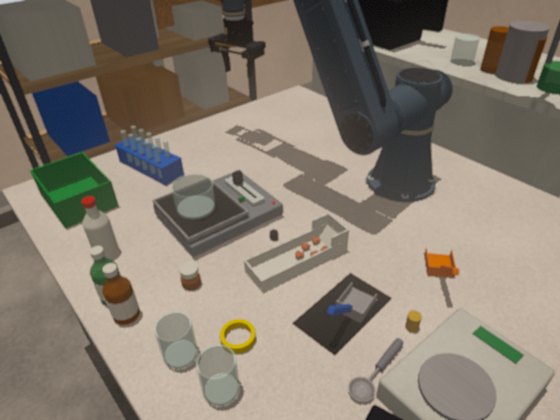

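Two things look alike for the scoop: blue-handled at top (181,218) on the black mat, and orange at (155,325). I choose the blue one. For the dish, it is the glass on the shaker at (395,172), not the two glasses at (200,75) and (249,68). The slider is the black grip at (402,241) and the mark is at (370,226). The trough is at (263,219), with the ramp and nuggets at its near end.

Run:
```python
from h import *
d=np.load("top0.npz");im,K,E=d["im"],d["K"],d["E"]
hsv=cv2.cvtColor(im,cv2.COLOR_BGR2HSV)
def blobs(name,lo,hi,box,zs,amin=8):
    x0,y0,x1,y1=box; m=cv2.inRange(hsv,np.array(lo),np.array(hi)); mm=np.zeros_like(m);mm[y0:y1,x0:x1]=m[y0:y1,x0:x1]
    for c in cv2.findContours(mm,cv2.RETR_EXTERNAL,cv2.CHAIN_APPROX_NONE)[0]:
        if len(c)<5 or cv2.contourArea(c)<amin: continue
        r=cv2.minAreaRect(c);b=cv2.boxPoints(r)
        P=ray(np.vstack([[r[0]],b]),K,E,zs); print(name,np.round(r[0],1),P[:,:2].round(3).tolist())
blobs("mat",(0,0,0),(180,255,60),(150,150,225,260),.003,500)
blobs("handle",(105,120,40),(130,255,255),(150,150,200,215),.07)
blobs("mark",(50,100,30),(85,255,255),(360,215,380,235),.061,2)
blobs("nug",(0,90,60),(15,255,255),(240,200,285,265),.016)
crop=cv2.resize(im[130:280,150:290],None,fx=4,fy=4,interpolation=cv2.INTER_CUBIC)
c2=cv2.resize(im[130:280,320:450],None,fx=4,fy=4,interpolation=cv2.INTER_CUBIC)
crop=np.hstack([crop,c2]); crop=cv2.resize(crop,None,fx=.74,fy=.74); print(crop.shape)
cv2.imwrite("pics/crop1.png",cv2.convertScaleAbs(crop,alpha=1.6))
# expected pixel of tray corners etc computed later
```

```text
mat [186.8 205.9] [[0.502, 0.238], [0.601, 0.31], [0.613, 0.191], [0.405, 0.168], [0.395, 0.285]]
handle [168.1 181. ] [[0.55, 0.269], [0.597, 0.296], [0.602, 0.286], [0.503, 0.243], [0.499, 0.252]]
mark [372.  225.5] [[0.465, -0.197], [0.47, -0.195], [0.471, -0.199], [0.459, -0.199], [0.459, -0.195]]
nug [269.5 251. ] [[0.4, 0.035], [0.409, 0.046], [0.41, 0.025], [0.391, 0.024], [0.39, 0.046]]
nug [251. 247.] [[0.408, 0.079], [0.417, 0.089], [0.418, 0.07], [0.399, 0.069], [0.398, 0.088]]
nug [270. 236.] [[0.436, 0.035], [0.445, 0.045], [0.445, 0.026], [0.426, 0.025], [0.426, 0.044]]
nug [253. 235.] [[0.437, 0.076], [0.446, 0.085], [0.446, 0.067], [0.427, 0.066], [0.427, 0.085]]
nug [265. 222.] [[0.468, 0.048], [0.478, 0.058], [0.478, 0.039], [0.459, 0.038], [0.459, 0.057]]
(444, 799, 3)
```

View pics/crop1.png

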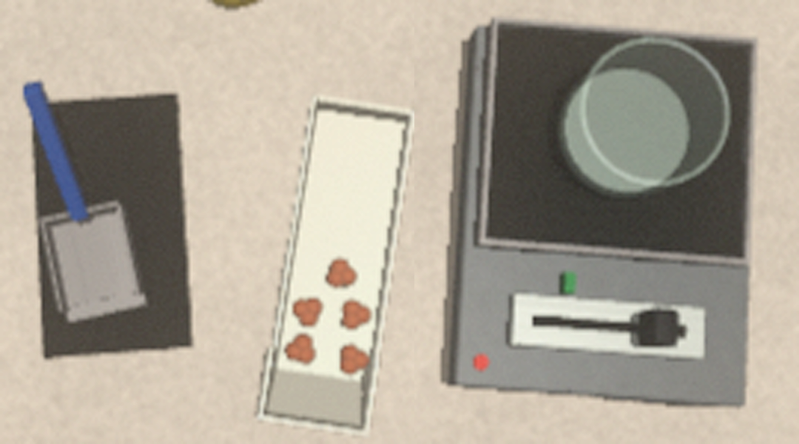

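The crop confirms the choices: the blue scoop lies with its lip towards the robot, five nuggets sit by the ramp, and the slider is at crop (660,328) and the mark at (569,283). Next I compute poses from these corner pixels.

Run:
```python
from h import *
d=np.load("top0.npz");K,E=d["K"],d["E"]
def L(p,z): p=np.array(p,float)/2.96+[150,130]; return ray(p,K,E,z)[:,:2]
def R(p,z): p=(np.array(p,float)-[414,0])/2.96+[320,130]; return ray(p,K,E,z)[:,:2]
ang=lambda v:np.degrees(np.arctan2(v[1],v[0])).round(1)
far=L([[317,97],[413,108]],.04); near=L([[259,418],[368,432]],.072)
print("tray far,near",far.round(3).tolist(),near.round(3).tolist(),"yaw",ang(far.mean(0)-near.mean(0)),"len",np.linalg.norm(far.mean(0)-near.mean(0)))
lip=L([[68,320],[145,300]],.004+.003); back=L([[40,215],[120,203]],.033); h=L([[34,86],[82,219]],.0); ht=L([[34,86]],.108);hb=L([[82,219]],.035)
print("lip",lip.round(3).tolist(),"back",back.round(3).tolist(),"yaw",ang(back.mean(0)-lip.mean(0)),ang(lip[0]-lip[1])-90,"handle",ht,hb,ang(ht[0]-hb[0]))
pl=R([[493,22],[755,42],[480,243],[745,262]],.066);print("platform",pl.round(3).tolist(),ang(pl[0]-pl[2]),ang(pl[1]-pl[3]),pl.mean(0))
print("slider top",R([[658,323]],.0995),"dish bottom", R([[626,131]],.065),"rim",R([[655,112]],.135),"mark",R([[570,283]],.057))
```

```text
tray far,near [[0.606, 0.071], [0.6, -0.005]] [[0.353, 0.104], [0.345, 0.023]] yaw -6.9 len 0.25572460573332434
lip [[0.424, 0.266], [0.442, 0.205]] back [[0.505, 0.286], [0.516, 0.224]] yaw 14.2 16.5 handle [[0.59094756 0.27628424]] [[0.5024331  0.25280611]] 14.9
platform [[0.668, -0.135], [0.659, -0.343], [0.493, -0.127], [0.485, -0.333]] -2.5 -3.1 [ 0.57612918 -0.23465656]
slider top [[ 0.43408218 -0.25429107]] dish bottom [[ 0.58458999 -0.24075055]] rim [[ 0.58442725 -0.24059234]] mark [[ 0.46493315 -0.19958499]]
```

Request:
servo_tool --targets '[[[0.6, -0.732, 0], [0, 0, 0]], [[0.6, -0.732, 0], [0, 0, 0]], [[0.6, -0.732, 0], [0, 0, 0]], [[0.6, -0.732, 0], [0, 0, 0]], [[0.6, -0.732, 0], [0, 0, 0]], [[0.6, -0.732, 0], [0, 0, 0]], [[0.6, -0.732, 0], [0, 0, 0]], [[0.6, -0.732, 0], [0, 0, 0]], [[0.6, -0.732, 0], [0, 0, 0]], [[0.6, -0.732, 0], [0, 0, 0]], [[0.6, -0.732, 0], [0, 0, 0]], [[0.6, -0.732, 0], [0, 0, 0]]]'

```text
time_s: 1.6
position: [0.4704, 0.0869, 0.2225]
tcp_rot: [[0.963, 0.27, 0.0], [0.27, -0.963, -0.0], [-0.0, 0.0, -1.0]]
force: [0.2, -0.6, 0.5]
opening: 1.001
```

Run:
```python
from h import *
im,K,E=cap("wrist"); cv2.imwrite("pics/w1.png",im); np.savez("w1.npz",im=im,K=K,E=E)
```

Request:
servo_tool --targets '[[[0.03, -0.05, 0], [0, 0, 0]], [[0.085, -0.1, 0], [0, 0, 0]], [[0.126, -0.152, 0], [0, 0, 0]], [[0.126, -0.152, 0], [0, 0, 0]], [[0.126, -0.152, 0], [0, 0, 0]]]'

```text
time_s: 2.28
position: [0.5498, 0.2652, 0.2217]
tcp_rot: [[0.963, 0.271, -0.002], [0.271, -0.963, -0.001], [-0.002, 0.001, -1.0]]
force: [0.5, -0.1, -0.4]
opening: 1.0
```

Run:
```python
from h import *
im,K,E=cap("wrist"); np.savez("w2.npz",im=im,K=K,E=E)
w1=cv2.imread("pics/w1.png")
cv2.imwrite("pics/w12.png",cv2.convertScaleAbs(cv2.resize(np.hstack([w1,im]),(1120//1,420))[:, :],alpha=1.3) if 0 else cv2.convertScaleAbs(cv2.resize(np.vstack([w1,im]),(400*1,600)),alpha=1.3))
s=telemetry.read_state();print(s["time_s"],s["position"])
hsv=cv2.cvtColor(im,cv2.COLOR_BGR2HSV); m=cv2.inRange(hsv,(105,120,40),(130,255,255))
c=max(cv2.findContours(m,0,1)[0],key=cv2.contourArea); r=cv2.minAreaRect(c);print(cv2.boxPoints(r),r)
```

```text
2.325 [0.54935794 0.26419238 0.22186382]
[[265. 144.]
 [283. 144.]
 [283. 231.]
 [265. 231.]] ((274.0, 187.5), (87.0, 18.0), 90.0)
```

View pics/w12.png

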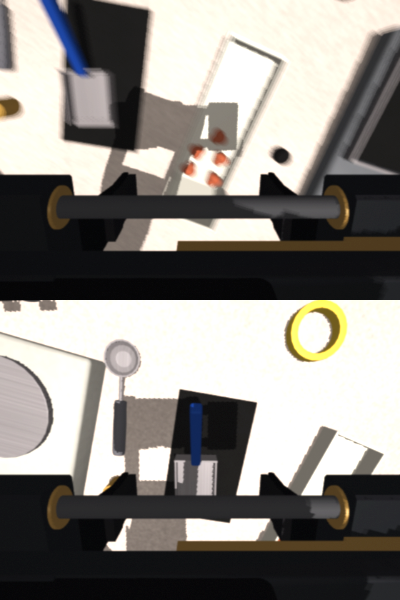

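Run:
```python
from h import *
d=np.load("w2.npz");im,K,E=d["im"],d["K"],d["E"]
s=telemetry.read_state();R=np.array(s["tcp_rot"]);p=np.array(s["position"])
for px,z in(((274,144),.113),((274,231),.035),((274,187),.078)):
    P=ray(px,K,E,z)[0];print(P.round(4),"tool rel",((P-p)@R).round(4))
g=cv2.inRange(cv2.cvtColor(im,cv2.COLOR_BGR2HSV),(105,120,40),(130,255,255))
for r in(150,170,190,210,225): x=np.where(g[r])[0];print(r,x.min(),x.max())
```

```text
[0.597  0.2823 0.113 ] tool rel [ 0.051  -0.0047  0.1087]
[0.5032 0.2568 0.035 ] tool rel [-0.0459 -0.0055  0.187 ]
[0.5576 0.2716 0.078 ] tool rel [ 0.0103 -0.005   0.1438]
150 266 282
170 266 282
190 266 281
210 267 281
225 268 279
```

The handle is square to the jaws, 9.5 mm ahead and 5 mm to the side. I go down and grip.

Request:
servo_tool --targets '[[[0.009, -0.005, 0.05], [0, 0, 0]], [[0.009, -0.005, 0.1], [0, 0, 0]], [[0.009, -0.005, 0.14], [0, 0, 0]], [[0.009, -0.005, 0.168], [0, 0, 0]], [[0.009, -0.005, 0.168], [0, 0, 0]], [[0.009, -0.005, 0.168], [0, 0, 0]]]'

```text
time_s: 3.08
position: [0.5584, 0.2714, 0.0558]
tcp_rot: [[0.963, 0.268, 0.001], [0.268, -0.963, 0.0], [0.001, 0.0, -1.0]]
force: [0.5, -0.5, 0.9]
opening: 1.0
```

Request:
servo_tool --targets '[[[0, 0, 0], [0, 0, 0]], [[0, 0, 0], [0, 0, 0]], [[0, 0, 0], [0, 0, 0]], [[0, 0, 0], [0, 0, 0]], [[0, 0, 0], [0, 0, 0]], [[0, 0, 0], [0, 0, 0]]]' --gripper 0.0

```text
time_s: 3.82
position: [0.5576, 0.2724, 0.0545]
tcp_rot: [[0.963, 0.27, -0.0], [0.27, -0.963, -0.0], [-0.0, -0.0, -1.0]]
force: [-0.6, 0.3, -0.5]
opening: 0.4
```

Request:
servo_tool --targets '[[[0, 0, 0], [0, 0, 0]], [[0, 0, 0], [0, 0, 0]], [[0, 0, 0], [0, 0, 0]], [[0, 0, 0], [0, 0, 0]]]'

```text
time_s: 4.32
position: [0.5577, 0.2724, 0.0545]
tcp_rot: [[0.963, 0.269, -0.0], [0.269, -0.963, -0.0], [-0.0, 0.0, -1.0]]
force: [-0.9, 0.2, -0.9]
opening: 0.156
```

Request:
servo_tool --targets '[[[0, 0, -0.02], [0, 0, 0]], [[0, 0, -0.05], [0, 0, 0]], [[0, 0, -0.085], [0, 0, 0]], [[0, 0, -0.115], [0, 0, 0]], [[0, 0, -0.12], [0, 0, 0]], [[0, 0, -0.12], [0, 0, 0]]]'

```text
time_s: 5.08
position: [0.5572, 0.2723, 0.174]
tcp_rot: [[0.963, 0.269, -0.001], [0.269, -0.963, -0.0], [-0.001, -0.0, -1.0]]
force: [-0.1, -0.2, -1.7]
opening: 0.157
```

Run:
```python
from h import *
a,K,E=cap("wrist"); b,Ks,Es=cap("scene"); np.savez("s3.npz",im=b,K=Ks,E=Es,w=a)
cr=cv2.resize(b[170:350,250:450],(466,420),interpolation=cv2.INTER_CUBIC)
cv2.imwrite("pics/g3.png",cv2.convertScaleAbs(np.hstack([cv2.resize(a,(330,420)),cr]),alpha=1.4))
s=telemetry.read_state();print(s["time_s"],s["position"],s["force"],s["opening"])
```

```text
5.175 [0.55657346 0.27206801 0.17286917] [-0.4537806  -0.21056016 -0.84331166] 0.15923929526735264
```

View pics/g3.png

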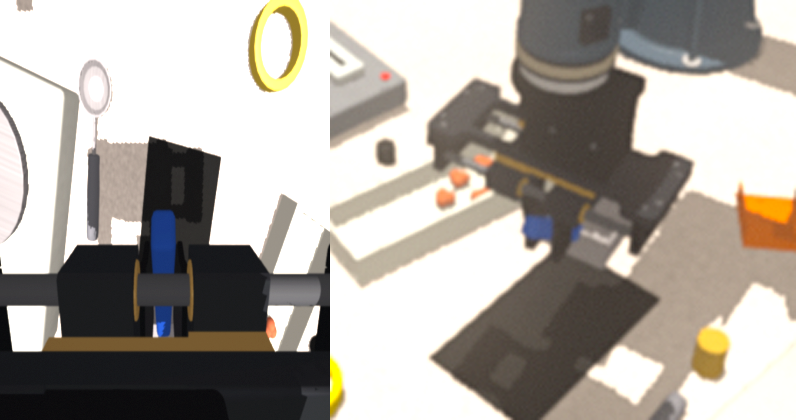

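The scoop is held: the handle is centred in the jaws and the pan is off the mat. Next I move over the trough and turn to its yaw.

Request:
servo_tool --targets '[[[0.0, 0.05, 0], [0, 0, 0.1]], [[0.001, 0.1, 0], [0, 0, 0.2]], [[0.002, 0.15, 0], [0, 0, 0.3]], [[0.002, 0.2, 0], [0, 0, 0.393]], [[0.002, 0.24, 0], [0, 0, 0.393]], [[0.002, 0.252, 0], [0, 0, 0.393]], [[0.002, 0.252, 0], [0, 0, 0.393]], [[0.002, 0.252, 0], [0, 0, 0.393]]]'

```text
time_s: 6.18
position: [0.6266, 0.0318, 0.1739]
tcp_rot: [[0.993, -0.119, -0.002], [-0.119, -0.993, 0.001], [-0.002, -0.001, -1.0]]
force: [0.3, 0.2, -1.8]
opening: 0.156
```

```bash
cat >> h.py <<'E'
from scipy.spatial.transform import Rotation as Ro
LIP=np.array([-.127,0,.0505])
def goal(frame_xy,yaw,x,y,z,pitch,yawoff=0,pt=LIP):
    """TCP pose putting tool point pt at (x,y,z) of a yawed frame; pitch deg, + is lip down"""
    yw=np.radians(yaw); c,s_=np.cos(yw),np.sin(yw)
    P=np.array([frame_xy[0]+c*x-s_*y,frame_xy[1]+s_*x+c*y,z])
    R=Ro.from_euler('z',yaw+yawoff,degrees=True)*Ro.from_euler('x',180,degrees=True)*Ro.from_euler('y',pitch,degrees=True)
    return P-R.apply(pt),R
def rel(goals,base=None):
    s=telemetry.read_state(); p=np.array(s["position"]);R=Ro.from_matrix(np.array(s["tcp_rot"]))
    if base: p,R=base
    for g,Rg in goals: print(np.round(R.inv().apply(g-p),4).tolist(),np.round((R.inv()*Rg).as_rotvec(),3).tolist(), g.round(3).tolist())
TRAY=((.466,.0495),-6.9)
E
python3 - <<'E'
from h import *
a,K,E=cap("wrist"); t,Kt,Et=cap("top");b,_,_=cap("scene")
cr=cv2.resize(b[170:350,230:430],(400,360),interpolation=cv2.INTER_CUBIC); ct=cv2.resize(t[140:290,210:350],(400,428))[:360]
cv2.imwrite("pics/g4.png",cv2.convertScaleAbs(np.hstack([ct,cr]),alpha=1.4))
s=telemetry.read_state();print(s["time_s"],s["position"],s["force"])
rel([goal(*TRAY,x,0,z,p) for x,z,p in [(.035,.04,1.5),(.035,.011,1.5),(-.078,.01,1.5)]])
E
```

```text
6.325 [0.62705568 0.03179097 0.17447553] [ 0.15903992 -0.54666204 -0.92991351]
[-0.0013, 0.0018, 0.0807] [-0.0, 0.027, 0.002] [0.625, 0.03, 0.094]
[-0.0013, 0.0018, 0.1097] [-0.0, 0.027, 0.002] [0.625, 0.03, 0.065]
[-0.1143, 0.0015, 0.1107] [-0.0, 0.027, 0.002] [0.513, 0.044, 0.064]
```

View pics/g4.png

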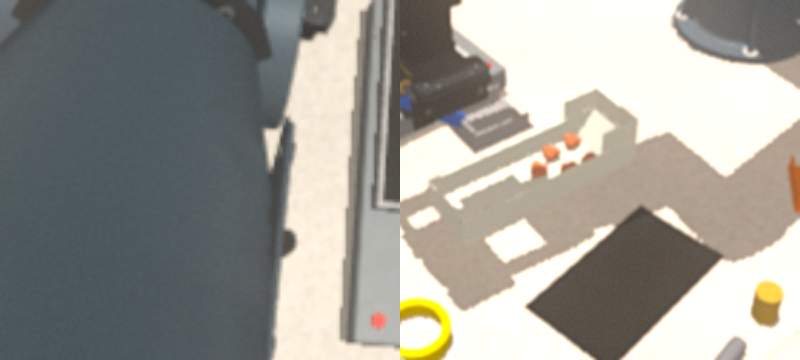

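Run:
```python
from h import *
b,K,E=cap("scene"); s=telemetry.read_state();R=np.array(s["tcp_rot"]);p=np.array(s["position"])
def sc(x,y,z): return p+R@np.array([x-.085,-y,.0515-z])
pts=[sc(-.042,.032,.002),sc(-.042,-.032,.002),sc(.04,.032,.032),sc(.04,-.032,.032)]
q=proj(pts,K,E); print(q.round(1).tolist())
t=[(.135,.038,.04),(.135,-.038,.04),(-.064,.038,.04),(-.115,.038,.072)]
f,y=TRAY; c,sn=np.cos(np.radians(y)),np.sin(np.radians(y))
q2=proj([(f[0]+c*a-sn*e,f[1]+sn*a+c*e,z) for a,e,z in t],K,E)
x0,y0=220,200; im=cv2.resize(b[y0:y0+120,x0:x0+140],None,fx=5,fy=5,interpolation=cv2.INTER_CUBIC)
im=cv2.convertScaleAbs(im,alpha=1.4)
for i,u in enumerate(np.vstack([q,q2])): cv2.drawMarker(im,tuple(int(v) for v in (u-[x0,y0])*5+2),(0,0,255) if i<4 else (255,0,0),cv2.MARKER_CROSS,14,1)
cv2.imwrite("pics/g5.png",im)
```

```text
[[295.4, 233.4], [280.1, 218.9], [264.2, 236.8], [249.4, 221.5]]
```

View pics/g5.png

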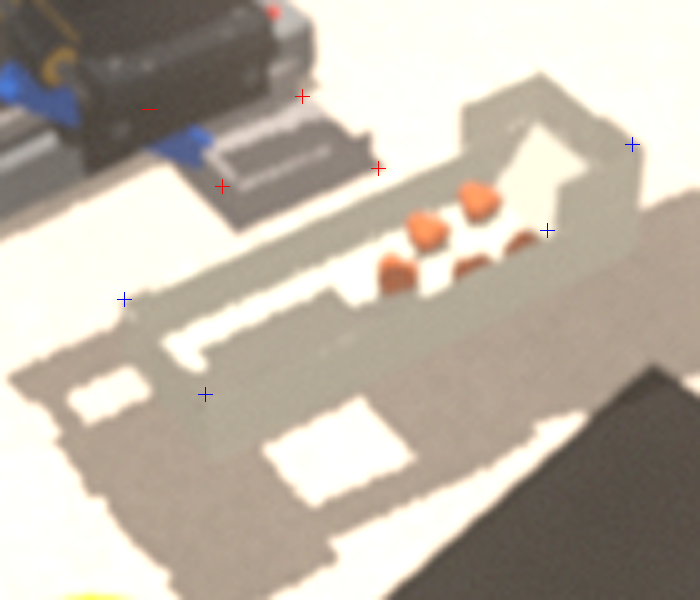

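The prediction fits: the lip corners (378,168) and back corner (222,186) lie on the pan, and the blue crosses lie on the trough rim. I lower the scoop behind the nuggets.

Request:
servo_tool --targets '[[[-0.001, 0.002, 0.05], [0, 0.027, 0.002]], [[-0.001, 0.002, 0.09], [0, 0.027, 0.002]], [[-0.001, 0.002, 0.109], [0, 0.027, 0.002]], [[-0.001, 0.002, 0.1095], [0, 0.027, 0.002]], [[-0.001, 0.002, 0.1095], [0, 0.027, 0.002]]]'

```text
time_s: 7.0
position: [0.6277, 0.0284, 0.0665]
tcp_rot: [[0.992, -0.122, 0.03], [-0.122, -0.993, -0.004], [0.03, -0.0, -1.0]]
force: [0.5, -0.3, -1.2]
opening: 0.157
```

Request:
servo_tool --targets '[[[0, 0, 0.001], [0, 0, 0]], [[0, 0, 0.002], [0, 0, 0]], [[0, 0, 0.002], [0, 0, 0]], [[0, 0, 0.002], [0, 0, 0]]]'

```text
time_s: 7.5
position: [0.6264, 0.0283, 0.0633]
tcp_rot: [[0.992, -0.122, 0.027], [-0.122, -0.993, -0.003], [0.027, -0.0, -1.0]]
force: [-0.4, -0.3, -1.2]
opening: 0.156
```

Request:
servo_tool --targets '[[[0, 0, 0.0005], [0, 0, 0]], [[0, 0, 0.001], [0, 0, 0]], [[0, 0, 0.001], [0, 0, 0]]]'

```text
time_s: 7.88
position: [0.6269, 0.0283, 0.0623]
tcp_rot: [[0.992, -0.122, 0.028], [-0.122, -0.993, -0.003], [0.028, -0.0, -1.0]]
force: [2.2, -0.8, 1.8]
opening: 0.156
```

Request:
servo_tool --targets '[[[0, 0, 0.0005], [0, 0, 0]], [[0, 0, 0.001], [0, 0, 0]], [[0, 0, 0.001], [0, 0, 0]]]'

```text
time_s: 8.25
position: [0.6271, 0.0283, 0.0615]
tcp_rot: [[0.992, -0.122, 0.028], [-0.122, -0.993, -0.003], [0.028, -0.0, -1.0]]
force: [2.4, 0.5, 2.6]
opening: 0.157
```

Request:
servo_tool --targets '[[[-0.008, -0.001, -0.0006], [0, 0, 0]], [[-0.018, -0.001, -0.0009], [0, 0, 0]], [[-0.028, -0.0015, -0.0012], [0, 0, 0]], [[-0.038, -0.0015, -0.0015], [0, 0, 0]], [[-0.048, -0.0015, -0.0018], [0, 0, 0]], [[-0.058, -0.0015, -0.002], [0, 0, 0]]]'

```text
time_s: 9.0
position: [0.5683, 0.0371, 0.0615]
tcp_rot: [[0.992, -0.122, 0.027], [-0.122, -0.993, -0.003], [0.027, -0.0, -1.0]]
force: [1.6, -0.8, 2.1]
opening: 0.157
```

Request:
servo_tool --targets '[[[-0.01, 0, -0.0003], [0, 0, 0]], [[-0.02, 0, -0.0006], [0, 0, 0]], [[-0.03, 0, -0.0009], [0, 0, 0]], [[-0.038, 0, -0.0011], [0, 0, 0]], [[-0.044, 0, -0.0013], [0, 0, 0]], [[-0.048, 0, -0.0014], [0, 0, 0]], [[-0.048, 0, -0.0014], [0, 0, 0]]]'

```text
time_s: 9.88
position: [0.5209, 0.0429, 0.0616]
tcp_rot: [[0.992, -0.122, 0.026], [-0.122, -0.993, -0.003], [0.026, -0.0, -1.0]]
force: [3.2, 0.1, 2.2]
opening: 0.156
```

Run:
```python
from h import *
b,K,E=cap("scene"); s=telemetry.read_state();print(s["time_s"],s["position"],s["force"])
x0,y0=220,200; im=cv2.resize(b[y0:y0+110,x0:x0+150],None,fx=5,fy=5,interpolation=cv2.INTER_CUBIC)
cv2.imwrite("pics/g6.png",cv2.convertScaleAbs(im,alpha=1.3))
```

```text
9.925 [0.52094671 0.0428954  0.061535  ] [ 1.74510954 -0.2415979   2.99572472]
```

View pics/g6.png

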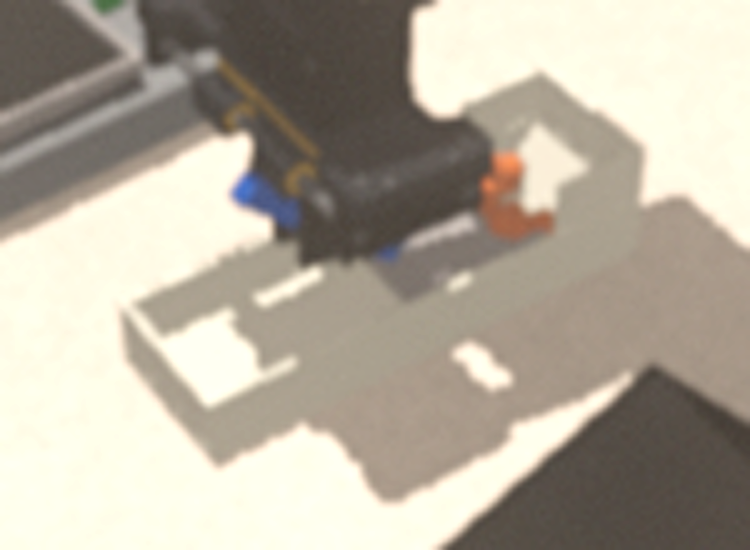

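Run:
```python
from h import *
# lip true height: contact now -> calibrate lip z from current state
s=telemetry.read_state();R=np.array(s["tcp_rot"]);p=np.array(s["position"]);print("lip",p+R@LIP)
z0=(p+R@LIP)[2]
g=[goal(*TRAY,-.0790,0,z0+.0003,1.5)]
for d in(-3,-8,-14,-20,-24):
    h=.082*np.sin(np.radians(-d)); g.append(goal(*TRAY,-.079-h,0,z0+h+.0015,d))
g.append(goal(*TRAY,-.100,0,z0+.055,-24)); g.append(goal(*TRAY,-.06,0,z0+.14,-22))
rel(g)
```

```text
lip [0.39625922 0.05822958 0.00770989]
[-0.0087, 0.0001, -0.0005] [-0.0, -0.0, -0.002] [0.512, 0.044, 0.062]
[-0.0093, 0.0001, 0.004] [-0.0, -0.079, -0.002] [0.512, 0.044, 0.057]
[-0.0132, 0.0001, 0.0082] [-0.0, -0.166, -0.002] [0.508, 0.044, 0.053]
[-0.0191, 0.0001, 0.0137] [-0.0, -0.271, -0.002] [0.502, 0.045, 0.047]
[-0.0263, 0.0001, 0.0196] [-0.0, -0.375, -0.002] [0.495, 0.046, 0.041]
[-0.0318, 0.0001, 0.0237] [-0.0, -0.445, -0.002] [0.49, 0.047, 0.037]
[-0.0189, 0.0001, 0.0039] [-0.0, -0.445, -0.002] [0.502, 0.045, 0.057]
[0.0236, -0.0, -0.0848] [-0.0, -0.41, -0.002] [0.542, 0.04, 0.147]
```

Request:
servo_tool --targets '[[[-0.004, 0, -0.0003], [0, 0, 0]], [[-0.0087, 0, -0.0005], [0, 0, 0]], [[-0.0093, 0, 0.004], [0, -0.079, 0]], [[-0.0112, 0, 0.006], [0, -0.122, 0]], [[-0.0132, 0, 0.0082], [0, -0.166, 0]], [[-0.016, 0, 0.011], [0, -0.219, 0]], [[-0.0191, 0, 0.0137], [0, -0.271, 0]], [[-0.0226, 0, 0.0166], [0, -0.323, 0]], [[-0.0263, 0, 0.0196], [0, -0.375, 0]], [[-0.0263, 0, 0.0196], [0, -0.375, 0]]]'

```text
time_s: 11.18
position: [0.5063, 0.0452, 0.0417]
tcp_rot: [[0.94, -0.127, -0.318], [-0.12, -0.992, 0.042], [-0.32, -0.002, -0.947]]
force: [14.5, 0.6, 5.6]
opening: 0.159
```

Run:
```python
from h import *
b,K,E=cap("scene"); s=telemetry.read_state();print(s["time_s"],s["position"],s["force"],s["opening"])
x0,y0=270,200; im=cv2.resize(b[y0:y0+90,x0:x0+100],None,fx=5,fy=5,interpolation=cv2.INTER_CUBIC)
cv2.imwrite("pics/g7.png",cv2.convertScaleAbs(im,alpha=1.3))
```

```text
11.225 [0.50545854 0.04544905 0.04182197] [10.81924704  1.53075087  3.42373507] 0.1570293284109997
```

View pics/g7.png

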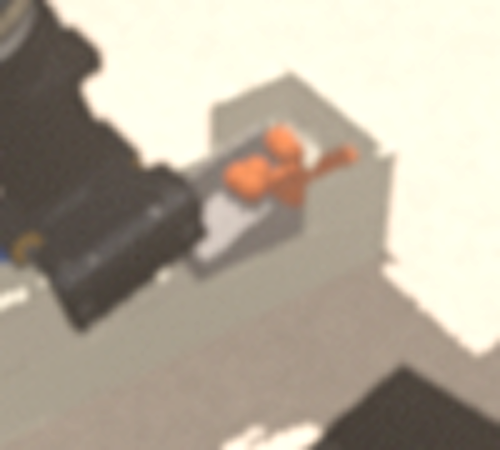

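The nuggets are gathered at the lip against the ramp, and there is a 14 N push in x. I ease off, tilt back more and lift inside the walls.

Request:
servo_tool --targets '[[[0.003, 0, 0.0], [0, -0.03, 0]], [[0.004, 0, -0.001], [0, -0.07, 0]], [[0.0038, 0, -0.002], [0, -0.14, 0]], [[0.0037, 0, -0.0024], [0, -0.14, 0]], [[0.0037, 0, -0.0024], [0, -0.14, 0]]]'

```text
time_s: 11.85
position: [0.4984, 0.0457, 0.0418]
tcp_rot: [[0.876, -0.122, -0.467], [-0.107, -0.993, 0.057], [-0.471, -0.0, -0.882]]
force: [-0.8, 0.3, -1.8]
opening: 0.158
```

Run:
```python
from h import *
b,K,E=cap("scene"); s=telemetry.read_state();print(s["time_s"],s["position"],np.round(s["tcp_rot"],3).tolist(),s["force"],s["opening"])
x0,y0=270,190; im=cv2.resize(b[y0:y0+100,x0:x0+100],None,fx=5,fy=5,interpolation=cv2.INTER_CUBIC)
cv2.imwrite("pics/g8.png",cv2.convertScaleAbs(im,alpha=1.3))
```

```text
11.9 [0.49858951 0.04567561 0.04208469] [[0.876, -0.122, -0.467], [-0.107, -0.993, 0.057], [-0.471, -0.0, -0.882]] [ 0.45018923  0.01363049 -2.53161962] 0.15720344042913678
```

View pics/g8.png

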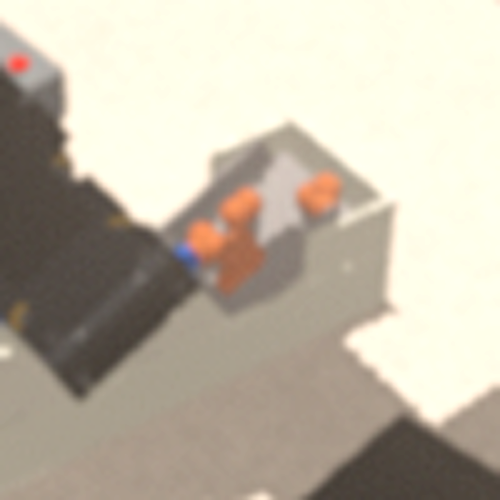

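Most nuggets slid to the pan's back, at about (203,240), (240,205) and (240,265). One is still near the lip at (320,190). I lift and tilt further while still over the trough so it either slides in or falls back.

Run:
```python
from h import *
s=telemetry.read_state();R=np.array(s["tcp_rot"]);p=np.array(s["position"]);l=p+R@LIP;print("lip",l)
f,y=TRAY;c,sn=np.cos(np.radians(y)),np.sin(np.radians(y));d=l[:2]-f;print("tray",d[0]*c+d[1]*sn,-d[0]*sn+d[1]*c)
z=l[2]
rel([goal(*TRAY,-.104,0,z+.012,-32),goal(*TRAY,-.10,0,z+.03,-38),goal(*TRAY,-.095,0,z+.05,-42)])
```

```text
lip [0.36377392 0.06220032 0.0572814 ]
tray -0.10301147271508436 0.00032721932367364356
[-0.0034, 0.0001, -0.0013] [-0.001, -0.069, -0.001] [0.496, 0.046, 0.045]
[-0.0047, 0.0001, -0.0052] [-0.001, -0.173, -0.001] [0.497, 0.046, 0.049]
[-0.008, 0.0001, -0.0158] [-0.001, -0.243, -0.001] [0.499, 0.046, 0.06]
```

Request:
servo_tool --targets '[[[-0.0034, 0, -0.0013], [0, -0.069, 0]], [[-0.0047, 0, -0.0052], [0, -0.173, 0]], [[-0.008, 0, -0.0158], [0, -0.243, 0]], [[-0.008, 0, -0.0158], [0, -0.243, 0]], [[-0.008, 0, -0.0158], [0, -0.243, 0]]]'

```text
time_s: 12.52
position: [0.4995, 0.0455, 0.06]
tcp_rot: [[0.739, -0.122, -0.663], [-0.091, -0.993, 0.081], [-0.668, -0.0, -0.745]]
force: [0.2, 0.5, -1.1]
opening: 0.156
```

```bash
cat >> h.py <<'E'
def nug(im,box,amin=4):
    hsv=cv2.cvtColor(im,cv2.COLOR_BGR2HSV); m=cv2.inRange(hsv,(0,110,70),(16,255,255)); k=np.zeros_like(m); x0,y0,x1,y1=box;k[y0:y1,x0:x1]=m[y0:y1,x0:x1]
    for c in cv2.findContours(k,0,1)[0]:
        if cv2.contourArea(c)>=amin: b=cv2.boundingRect(c);print("blob",b,cv2.contourArea(c))
E
python3 - <<'E'
from h import *
b,K,E=cap("scene"); s=telemetry.read_state();p=np.array(s["position"]);R=np.array(s["tcp_rot"]);print(s["time_s"],p,s["force"],s["opening"])
nug(b,(240,150,390,290))
def sc(x,y,z): return p+R@np.array([x-.085,-y,.0515-z])
for n,q in dict(lipL=(-.042,.03,.003),lipR=(-.042,-.03,.003),backL=(.036,.03,.003),backR=(.036,-.03,.003),midL=(0,.03,.003),midR=(0,-.03,.003)).items(): print(n,proj(sc(*q),K,E).round(0).tolist())
cv2.imwrite("pics/g9.png",b)
E
```

```text
12.575 [0.49946967 0.04557736 0.060142  ] [-1.10601235 -0.79034489 -1.9110293 ] 0.15559803635157976
blob (307, 216, 20, 23) 169.0
blob (272, 201, 4, 3) 4.5
lipL [[338.0, 218.0]]
lipR [[323.0, 206.0]]
backL [[318.0, 243.0]]
backR [[304.0, 230.0]]
midL [[327.0, 232.0]]
midR [[313.0, 219.0]]
```

All the nuggets now form one blob inside the pan's outline. I work out the carry and pour poses.

Run:
```python
from h import *
D=((.5845,-.2407),-20)
A=goal(*TRAY,-.04,0,.23,-28)
rel([A]); B=goal(*D,.012,0,.215,-25)
rel([B],A)
print("from B")
rel([goal(*D,.012,0,z,p) for z,p in((.17,-10),(.155,0),(.15,10),(.147,20),(.143,30),(.138,40),(.133,50),(.13,60),(.13,68))],B)
```

```text
[-0.0571, 0.0, -0.1568] [-0.001, 0.242, -0.001] [0.561, 0.038, 0.215]
[0.1814, 0.3075, -0.0875] [0.102, 0.052, 0.205] [0.724, -0.291, 0.207]
from B
[0.0016, 0.0, 0.0096] [0.0, 0.262, 0.0] [0.722, -0.291, 0.198]
[-0.0079, 0.0, 0.0054] [0.0, 0.436, 0.0] [0.715, -0.288, 0.206]
[-0.0245, -0.0, -0.0048] [-0.0, 0.611, 0.0] [0.705, -0.285, 0.222]
[-0.0442, 0.0, -0.0134] [0.0, 0.785, -0.0] [0.692, -0.28, 0.238]
[-0.0651, 0.0, -0.0172] [0.0, 0.96, 0.0] [0.675, -0.274, 0.25]
[-0.0866, -0.0, -0.0162] [-0.0, 1.134, 0.0] [0.657, -0.267, 0.258]
[-0.1083, -0.0, -0.0109] [-0.0, 1.309, 0.0] [0.636, -0.259, 0.263]
[-0.1303, -0.0, -0.0034] [0.0, 1.484, 0.0] [0.614, -0.252, 0.265]
[-0.1482, -0.0, 0.0034] [-0.0, 1.623, 0.0] [0.596, -0.245, 0.267]
```

Request:
servo_tool --targets '[[[-0.012, 0, -0.025], [0, 0, 0]], [[-0.024, 0, -0.062], [0, 0.06, 0]], [[-0.037, 0, -0.1], [0, 0.12, 0]], [[-0.05, 0, -0.137], [0, 0.18, 0]], [[-0.057, 0, -0.157], [0, 0.242, 0]], [[-0.057, 0, -0.157], [0, 0.242, 0]]]'

```text
time_s: 13.32
position: [0.5623, 0.0379, 0.2174]
tcp_rot: [[0.878, -0.122, -0.462], [-0.108, -0.993, 0.057], [-0.466, -0.0, -0.885]]
force: [0.1, -0.7, -2.1]
opening: 0.153
```

Request:
servo_tool --targets '[[[0.015, 0.025, -0.007], [0.01, 0.005, 0.02]], [[0.04, 0.068, -0.019], [0.025, 0.012, 0.05]], [[0.065, 0.11, -0.031], [0.036, 0.018, 0.073]], [[0.09, 0.153, -0.043], [0.051, 0.026, 0.102]], [[0.115, 0.195, -0.055], [0.065, 0.033, 0.13]], [[0.14, 0.237, -0.067], [0.079, 0.04, 0.158]], [[0.163, 0.276, -0.078], [0.092, 0.047, 0.184]], [[0.177, 0.3, -0.085], [0.102, 0.052, 0.205]], [[0.181, 0.307, -0.087], [0.102, 0.052, 0.205]], [[0.181, 0.307, -0.087], [0.102, 0.052, 0.205]], [[0.181, 0.307, -0.087], [0.102, 0.052, 0.205]]]'

```text
time_s: 14.7
position: [0.7238, -0.2894, 0.2065]
tcp_rot: [[0.851, -0.342, -0.399], [-0.31, -0.94, 0.146], [-0.425, -0.001, -0.905]]
force: [-0.4, 0.9, -2.0]
opening: 0.16
```

Run:
```python
from h import *
b,K,E=cap("scene"); s=telemetry.read_state();p=np.array(s["position"]);R=np.array(s["tcp_rot"]);print(s["time_s"],p,R.round(3).tolist(),s["force"],s["opening"],"lip",p+R@LIP)
nug(b,(100,100,400,320))
D=((.5845,-.2407),-20)
rel([goal(*D,.012,0,z,p) for z,p in((.17,-10),(.155,0))])
def sc(x,y,z): return p+R@np.array([x-.085,-y,.0515-z])
x0,y0=130,100; im=cv2.resize(b[y0:y0+150,x0:x0+240],None,fx=3.3,fy=3.3,interpolation=cv2.INTER_CUBIC)
for q in((-.042,.03,.003),(-.042,-.03,.003),(.04,.032,.032),(.04,-.032,.032),(.04,.032,0)):
    u=(proj(sc(*q),K,E)[0]-[x0,y0])*3.3; cv2.drawMarker(im,(int(u[0]),int(u[1])),(0,0,255),0,12,1)
cv2.imwrite("pics/g10.png",cv2.convertScaleAbs(im,alpha=1.3)); print(im.shape)
```

```text
14.75 [ 0.72394268 -0.28944921  0.20699041] [[0.851, -0.342, -0.398], [-0.31, -0.94, 0.145], [-0.424, -0.0, -0.906]] [-0.25440704 -1.66540967 -1.90245486] 0.1569324001690891 lip [ 0.59574088 -0.2427841   0.21510921]
blob (127, 310, 12, 10) 21.0
blob (181, 275, 19, 15) 152.5
blob (102, 275, 30, 29) 545.5
blob (272, 201, 4, 3) 4.5
blob (155, 156, 13, 17) 106.5
blob (103, 100, 82, 34) 1832.0
[0.0023, 0.0019, 0.0092] [-0.0, 0.263, 0.0] [0.722, -0.291, 0.198]
[-0.0073, 0.0019, 0.005] [-0.0, 0.438, 0.0] [0.715, -0.288, 0.206]
(495, 792, 3)
```

View pics/g10.png

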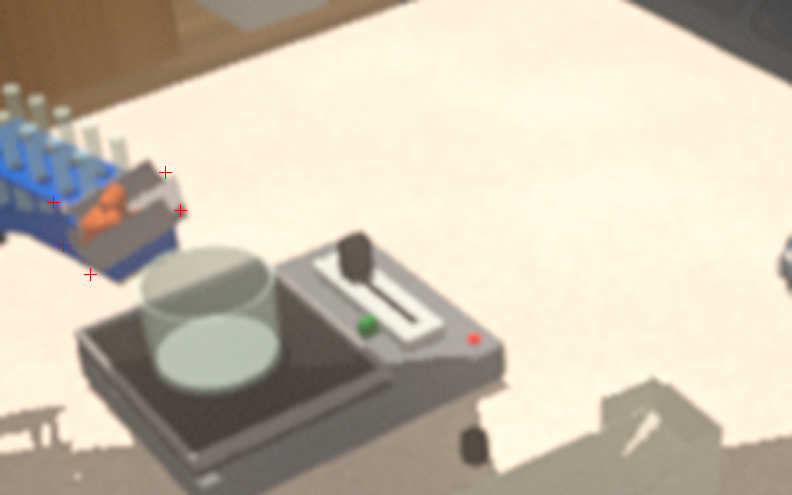

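The pan holds the nuggets at crop (105,210), its lip at (180,212) is where predicted, over the dish mouth. Now I pour.

Request:
servo_tool --targets '[[[0.0023, 0.002, 0.005], [0, 0.13, 0]], [[0.0023, 0.002, 0.0092], [0, 0.263, 0]], [[-0.0073, 0.002, 0.005], [0, 0.438, 0]], [[-0.024, 0.002, -0.005], [0, 0.611, 0]], [[-0.0435, 0.002, -0.0138], [0, 0.785, 0]], [[-0.0645, 0.002, -0.0176], [0, 0.96, 0]], [[-0.0645, 0.002, -0.0176], [0, 0.96, 0]]]'

```text
time_s: 15.62
position: [0.6673, -0.269, 0.246]
tcp_rot: [[0.82, -0.342, 0.458], [-0.301, -0.94, -0.163], [0.486, -0.004, -0.874]]
force: [-0.7, -0.5, -2.1]
opening: 0.159
```

Run:
```python
from h import *
b,K,E=cap("scene"); s=telemetry.read_state();p=np.array(s["position"]);R=np.array(s["tcp_rot"]);print(s["time_s"],p,s["force"],s["opening"],"lip",p+R@LIP)
nug(b,(140,130,260,250)); cv2.imwrite("pics/g11.png",b)
def sc(x,y,z): return p+R@np.array([x-.085,-y,.0515-z])
print(proj([sc(-.042,.03,.003),sc(-.042,-.03,.003),sc(.038,.03,.003),sc(.038,-.03,.003)],K,E).round(0).tolist(),"dish floor",proj([.5845,-.2407,.065],K,E),"rim L/R",proj([[.5845,-.186,.135],[.5845,-.295,.135],[.64,-.24,.135],[.53,-.24,.135]],K,E).round(0).tolist())
D=((.5845,-.2407),-20)
rel([goal(*D,.012,0,z,p) for z,p in((.138,40),(.133,50),(.13,60),(.13,68))])
```

```text
15.675 [ 0.67203134 -0.27230181  0.24902955] [ 0.46886362 -1.26217685 -0.13779575] 0.1549969964618896 lip [ 0.59174056 -0.24285876  0.14241929]
blob (195, 179, 7, 10) 38.5
blob (180, 171, 15, 9) 29.0
[[191.0, 188.0], [187.0, 176.0], [161.0, 180.0], [157.0, 168.0]] dish floor [[195.52056714 205.19445864]] rim L/R [[203.0, 193.0], [181.0, 175.0], [173.0, 192.0], [210.0, 176.0]]
[-0.0095, 0.0002, -0.0161] [-0.001, 0.182, -0.001] [0.657, -0.267, 0.258]
[-0.0264, 0.0002, -0.0307] [-0.001, 0.356, -0.001] [0.636, -0.259, 0.263]
[-0.0453, 0.0003, -0.0444] [-0.001, 0.531, -0.001] [0.614, -0.252, 0.265]
[-0.0611, 0.0003, -0.055] [-0.001, 0.671, -0.002] [0.596, -0.245, 0.267]
```

Request:
servo_tool --targets '[[[-0.0095, 0, -0.0161], [0, 0.182, 0]], [[-0.0264, 0, -0.0307], [0, 0.356, 0]], [[-0.0453, 0, -0.0444], [0, 0.531, 0]], [[-0.061, 0, -0.055], [0, 0.671, 0]], [[-0.061, 0, -0.055], [0, 0.671, 0]], [[-0.061, 0, -0.055], [0, 0.671, 0]]]'

```text
time_s: 16.42
position: [0.6318, -0.2304, 0.2658]
tcp_rot: [[0.565, -0.228, 0.793], [-0.213, -0.969, -0.126], [0.797, -0.098, -0.596]]
force: [2.3, -1.0, 5.9]
opening: 0.159
```

Run:
```python
from h import *
b,K,E=cap("scene"); s=telemetry.read_state();p=np.array(s["position"]);R=np.array(s["tcp_rot"]);print(s["time_s"],p,R.round(2).tolist(),s["force"],s["opening"],"lip",p+R@LIP)
nug(b,(140,130,400,300)); cv2.imwrite("pics/g12.png",b)
def sc(x,y,z): return p+R@np.array([x-.085,-y,.0515-z])
print(proj([sc(-.042,.03,.003),sc(-.042,-.03,.003),sc(.038,.03,.003),sc(.038,-.03,.003)],K,E).round(0).tolist())
```

```text
16.475 [ 0.63038622 -0.22991981  0.26522558] [[0.56, -0.23, 0.79], [-0.22, -0.97, -0.13], [0.8, -0.1, -0.6]] [ 1.15236174 -0.18136089  9.88435864] 0.15502299749008241 lip [ 0.59887151 -0.20888877  0.13391005]
blob (181, 275, 19, 15) 151.5
[[198.0, 196.0], [191.0, 186.0], [174.0, 179.0], [168.0, 169.0]]
```

Run:
```python
from h import *
s=telemetry.read_state();print(np.round(s["joint_positions"],1),s["force"],s["moment"])
b=cv2.imread("pics/g12.png");x0,y0=120,120;cv2.imwrite("pics/g12c.png",cv2.convertScaleAbs(cv2.resize(b[y0:y0+120,x0:x0+160],None,fx=5,fy=5,interpolation=cv2.INTER_CUBIC),alpha=1.3))
```

```text
[-41.1  23.7 113.6 102.9  26.  -27.6] [ 1.15236174 -0.18136089  9.88435864] [ 0.11176452 -1.42391726 -0.20328125]
```

View pics/g12c.png

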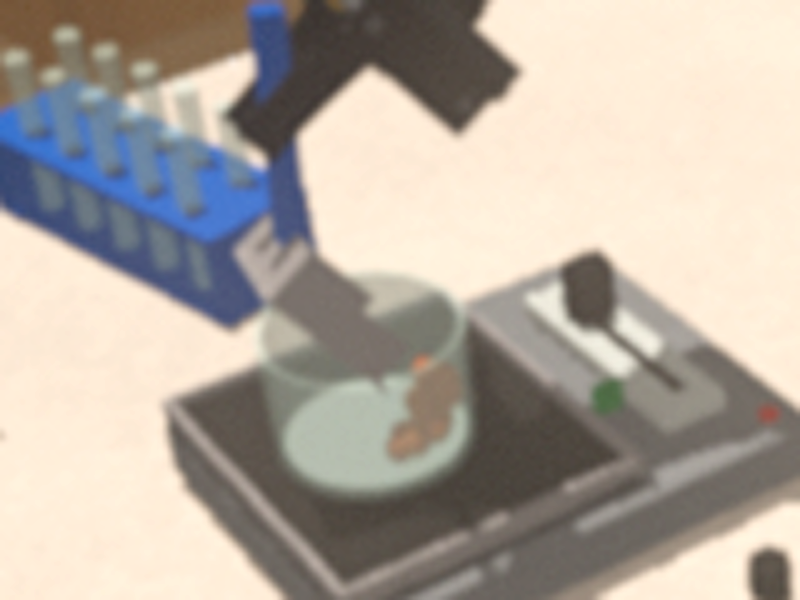

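Four or five nuggets are in the dish (pile at about (430,400)). The wrist ran near its singularity (J4 103°), so the pose rolled and the pan touches the glass with ~10 N. I back straight up with no further tilt.

Request:
servo_tool --targets '[[[0.016, -0.002, -0.012], [0, -0.02, 0]], [[0.032, -0.003, -0.024], [0, -0.05, 0]]]'

```text
time_s: 16.73
position: [0.6289, -0.2292, 0.3012]
tcp_rot: [[0.615, -0.228, 0.755], [-0.223, -0.969, -0.111], [0.756, -0.1, -0.647]]
force: [0.9, -0.2, -1.6]
opening: 0.155
```

Run:
```python
from h import *
s=telemetry.read_state();p=np.array(s["position"]);R=np.array(s["tcp_rot"]);print(np.round(s["joint_positions"],1),s["force"],p,R.round(2).tolist(),"lip",p+R@LIP)
```

```text
[-40.6  19.  109.1  74.7  25.    2.1] [ 0.85737808 -0.23797371 -1.59430678] [ 0.62887503 -0.22918238  0.30121813] [[0.62, -0.23, 0.75], [-0.22, -0.97, -0.11], [0.76, -0.1, -0.65]] lip [ 0.5888218  -0.20651177  0.17252845]
```

Run:
```python
from h import *
Z=np.zeros(3)
g=[goal((.62,-.215),-18,0,0,.32,p,pt=Z) for p in(40,30,20,10,0)]
rel(g)
M=((.557,.272),15.6)
print("to mat");rel([goal(*M,0,0,.20,0,pt=Z)],g[-1])
b,K,E=cap("top"); nug(b,(340,120,450,260),2); nug(b,(235,150,300,280),2)
```

```text
[0.0056, -0.0136, -0.0204] [-0.13, -0.161, -0.011] [0.62, -0.215, 0.32]
[0.0056, -0.0136, -0.0204] [-0.131, -0.335, 0.0] [0.62, -0.215, 0.32]
[0.0056, -0.0136, -0.0204] [-0.131, -0.509, 0.012] [0.62, -0.215, 0.32]
[0.0056, -0.0136, -0.0204] [-0.13, -0.683, 0.023] [0.62, -0.215, 0.32]
[0.0056, -0.0136, -0.0204] [-0.129, -0.858, 0.035] [0.62, -0.215, 0.32]
to mat
[-0.2104, -0.4437, 0.12] [0.0, 0.0, -0.586] [0.557, 0.272, 0.2]
blob (340, 250, 5, 5) 10.5
blob (378, 168, 22, 21) 90.0
```

Request:
servo_tool --targets '[[[0.0056, -0.008, -0.02], [-0.065, -0.08, 0]], [[0.0056, -0.0136, -0.02], [-0.13, -0.161, -0.01]], [[0.0056, -0.0136, -0.02], [-0.13, -0.335, 0]], [[0.0056, -0.0136, -0.02], [-0.13, -0.509, 0.012]], [[0.0056, -0.0136, -0.02], [-0.13, -0.683, 0.023]], [[0.0056, -0.0136, -0.02], [-0.129, -0.858, 0.035]], [[0.0056, -0.0136, -0.02], [-0.129, -0.858, 0.035]], [[0.0056, -0.0136, -0.02], [-0.129, -0.858, 0.035]]]'

```text
time_s: 17.77
position: [0.6212, -0.2143, 0.3169]
tcp_rot: [[0.951, -0.309, 0.0], [-0.309, -0.951, 0.003], [-0.001, -0.003, -1.0]]
force: [-0.0, -0.2, -1.6]
opening: 0.157
```

Run:
```python
from h import *
s=telemetry.read_state();p=np.array(s["position"]);R=np.array(s["tcp_rot"]);print(s["time_s"],np.round(s["joint_positions"],1),s["force"],p,R.round(3).tolist())
b,K,E=cap("scene"); cv2.imwrite("pics/u.png",b); nug(b,(140,130,400,300),3)
hsv=cv2.cvtColor(b,cv2.COLOR_BGR2HSV)
def sc(x,y,z): return p+R@np.array([x-.085,-y,.0515-z])
print(proj([sc(-.042,.03,.003),sc(-.042,-.03,.003),sc(.04,.032,.0),sc(.04,.032,.032),sc(.125,0,.105)],K,E).round(0).tolist())
t,K,E=cap("top"); nug(t,(200,120,450,290),2)
M=((.557,.272),15.6); rel([goal(*M,0,0,.20,0,pt=np.zeros(3))])
# lip gradient profile: grayscale along pan line in scene
```

```text
17.775 [-28.8  28.1  70.3   0.2  81.6  79.1] [-0.01342055 -0.23088679 -1.55360133] [ 0.62115255 -0.2143154   0.31691098] [[0.951, -0.309, 0.0], [-0.309, -0.951, 0.003], [-0.001, -0.003, -1.0]]
blob (181, 275, 19, 15) 150.0
blob (272, 201, 4, 3) 4.5
[[232.0, 142.0], [224.0, 131.0], [198.0, 151.0], [196.0, 139.0], [150.0, 110.0]]
blob (340, 250, 5, 5) 14.0
[-0.2083, -0.4424, 0.1184] [-0.003, 0.002, -0.587] [0.557, 0.272, 0.2]
```

Request:
servo_tool --targets '[[[-0.015, -0.03, 0.008], [0, 0, -0.04]], [[-0.04, -0.085, 0.023], [0, 0, -0.12]], [[-0.066, -0.14, 0.037], [0, 0, -0.19]], [[-0.092, -0.195, 0.052], [0, 0, -0.26]], [[-0.118, -0.25, 0.067], [0, 0, -0.34]], [[-0.144, -0.305, 0.082], [0, 0, -0.42]], [[-0.17, -0.36, 0.097], [0, 0, -0.5]], [[-0.193, -0.41, 0.11], [0, 0, -0.56]], [[-0.208, -0.442, 0.118], [0, 0, -0.587]], [[-0.208, -0.442, 0.118], [0, 0, -0.587]], [[-0.208, -0.442, 0.118], [0, 0, -0.587]]]'

```text
time_s: 19.25
position: [0.5571, 0.2702, 0.201]
tcp_rot: [[0.964, 0.267, -0.002], [0.267, -0.964, 0.002], [-0.001, -0.002, -1.0]]
force: [0.4, -0.9, -1.8]
opening: 0.157
```

Run:
```python
from h import *
s=telemetry.read_state();p=np.array(s["position"]);R=np.array(s["tcp_rot"]);print(s["time_s"],s["force"],p,R.round(3).tolist())
a,K,E=cap("wrist")
m=cv2.inRange(cv2.cvtColor(a,cv2.COLOR_BGR2HSV),(105,120,40),(130,255,255))
for n,im in(("now",a),("grip",np.load("s3.npz")["w"])):
    m=cv2.inRange(cv2.cvtColor(im,cv2.COLOR_BGR2HSV),(105,120,40),(130,255,255))
    c=max(cv2.findContours(m,0,1)[0],key=cv2.contourArea); print(n,cv2.boundingRect(c))
b,K,E=cap("scene"); cv2.imwrite("pics/v.png",b); np.savez("v.npz",im=b)
def sc(x,y,z): return p+R@np.array([x-.085,-y,.0515-z])
q=proj([sc(-.042,.03,.003),sc(-.042,-.03,.003),sc(.04,.032,.0),sc(.04,.032,.032),sc(.125,0,.105)],K,E);print(q.round(0).tolist())
```

```text
19.25 [ 0.36691148 -0.86054931 -1.80592622] [0.55710706 0.27024161 0.20100469] [[0.964, 0.267, -0.002], [0.267, -0.964, 0.002], [-0.001, -0.002, -1.0]]
now (256, 211, 44, 63)
grip (255, 210, 44, 64)
[[383.0, 251.0], [357.0, 241.0], [366.0, 277.0], [368.0, 265.0], [334.0, 257.0]]
```

The handle's outline in the wrist view is the same as just after gripping, so it has not slipped. I set the scoop down where it lay.

Request:
servo_tool --targets '[[[0, -0.001, 0.05], [0, 0, 0]], [[0, -0.002, 0.1], [0, 0, 0]], [[0, -0.002, 0.135], [0, 0, 0]], [[0, -0.002, 0.143], [0, 0, 0]], [[0, -0.002, 0.1455], [0, 0, 0]], [[0, -0.002, 0.1465], [0, 0, 0]], [[0, -0.002, 0.1465], [0, 0, 0]]]'

```text
time_s: 20.23
position: [0.5578, 0.2731, 0.0556]
tcp_rot: [[0.964, 0.267, 0.0], [0.267, -0.964, 0.002], [0.001, -0.002, -1.0]]
force: [0.0, -0.3, 2.3]
opening: 0.159
```

Request:
servo_tool --targets '[[[0, 0, 0], [0, 0, 0]], [[0, 0, 0.0005], [0, 0, 0]], [[0, 0, 0.0005], [0, 0, 0]]]'

```text
time_s: 20.6
position: [0.5583, 0.2734, 0.0545]
tcp_rot: [[0.964, 0.266, 0.001], [0.266, -0.964, 0.003], [0.002, -0.002, -1.0]]
force: [2.5, 0.7, 7.2]
opening: 0.153
```

Request:
servo_tool --targets '[[[0, 0, -0.0005], [0, 0, 0]], [[0, 0, -0.0005], [0, 0, 0]], [[0, 0, -0.0005], [0, 0, 0]], [[0, 0, -0.0005], [0, 0, 0]], [[0, 0, -0.0005], [0, 0, 0]]]' --gripper 0.05

```text
time_s: 21.22
position: [0.5565, 0.2729, 0.0537]
tcp_rot: [[0.964, 0.266, -0.003], [0.266, -0.964, 0.002], [-0.003, -0.002, -1.0]]
force: [0.7, 0.1, 0.4]
opening: 0.558
```

Request:
servo_tool --targets '[[[0, 0, -0.01], [0, 0, 0]], [[0, 0, -0.03], [0, 0, 0]], [[0, 0, -0.07], [0, 0, 0]], [[0, 0, -0.12], [0, 0, 0]], [[0, 0, -0.17], [0, 0, 0]], [[0, 0, -0.17], [0, 0, 0]]]'

```text
time_s: 21.98
position: [0.5602, 0.2737, 0.2298]
tcp_rot: [[0.964, 0.267, 0.009], [0.267, -0.964, 0.005], [0.01, -0.002, -1.0]]
force: [0.6, 0.8, -0.6]
opening: 0.576
```

Run:
```python
from h import *
s=telemetry.read_state();print(s["time_s"],s["position"],s["force"],s["opening"])
a,K,E=cap("wrist"); m=cv2.inRange(cv2.cvtColor(a,cv2.COLOR_BGR2HSV),(105,120,40),(130,255,255))
c=max(cv2.findContours(m,0,1)[0],key=cv2.contourArea); r=cv2.minAreaRect(c);print(r)
x=r[0][0]
for px,z in(((x,cv2.boundingRect(c)[1]),.113),((x,cv2.boundingRect(c)[1]+cv2.boundingRect(c)[3]),.035)): print(ray(px,K,E,z)[0].round(4))
G=((.434,-.2543),-2.8); rel([goal(*G,0,0,.2,0,pt=np.zeros(3))])
```

```text
21.975 [0.56021773 0.27368446 0.22983265] [ 0.63117145  0.76252895 -0.59719971] 0.5759956193373854
((277.5, 199.5), (81.0, 17.0), 90.0)
[0.5973 0.2853 0.113 ]
[0.5031 0.2593 0.035 ]
[-0.2604, 0.4752, 0.0249] [-0.003, -0.003, 0.319] [0.434, -0.254, 0.2]
```

The scoop is back within 3 mm of its old place. Next is the slider.

Request:
servo_tool --targets '[[[-0.015, 0.027, 0], [0, 0, 0.03]], [[-0.045, 0.08, 0], [0, 0, 0.08]], [[-0.073, 0.133, 0], [0, 0, 0.13]], [[-0.1, 0.187, 0], [0, 0, 0.18]], [[-0.13, 0.24, 0], [0, 0, 0.22]], [[-0.16, 0.293, 0], [0, 0, 0.26]], [[-0.19, 0.347, 0], [0, 0, 0.3]], [[-0.22, 0.4, 0], [0, 0, 0.319]], [[-0.245, 0.447, 0.005], [0, 0, 0.319]], [[-0.26, 0.475, 0.01], [0, 0, 0.319]], [[-0.26, 0.475, 0.01], [0, 0, 0.319]], [[-0.26, 0.475, 0.01], [0, 0, 0.319]]]'

```text
time_s: 23.52
position: [0.4322, -0.253, 0.2124]
tcp_rot: [[0.999, -0.049, -0.005], [-0.049, -0.999, 0.004], [-0.005, -0.004, -1.0]]
force: [-1.3, -0.3, -0.4]
opening: 0.574
```

Run:
```python
from h import *
s=telemetry.read_state();p=np.array(s["position"]);R=np.array(s["tcp_rot"]);print(s["time_s"],p,R.round(3).tolist(),s["force"],np.round(s["joint_positions"],1))
a,K,E=cap("wrist"); cv2.imwrite("pics/sl.png",a)
hsv=cv2.cvtColor(a,cv2.COLOR_BGR2HSV)
def bl(n,lo,hi,z,amin,ymax=250):
    m=cv2.inRange(hsv,lo,hi); m[ymax:]=0
    for c in cv2.findContours(m,0,1)[0]:
        if cv2.contourArea(c)>amin:
            r=cv2.minAreaRect(c); P=ray(r[0],K,E,z)[0]; print(n,np.round(r[0]).tolist(),np.round(r[1]).tolist(),round(r[2]),cv2.contourArea(c),P.round(4),((P-p)@R).round(4))
bl("green",(45,80,30),(85,255,255),.061,30)
bl("black",(0,0,0),(180,255,55),.0995,300,260)
bl("nug",(0,90,40),(18,255,255),.07,30,250)
bl("white",(0,0,200),(180,40,255),.059,300,260)
print("pred slider px",proj([.434,-.2543,.0995],K,E))
```

```text
23.525 [ 0.43220953 -0.25304964  0.21242536] [[0.999, -0.049, -0.005], [-0.049, -0.999, 0.004], [-0.005, -0.004, -1.0]] [-1.25963743 -0.33173293 -0.36977113] [-43.1  21.7 100.   -0.   58.7  49.7]
green [215.0, 160.0] [18.0, 11.0] 86 182.5 [ 0.4666 -0.1969  0.061 ] [ 0.0323 -0.0572  0.1515]
black [450.0, 252.0] [13.0, 127.0] 90 1497.0 [ 0.3832 -0.3965  0.0995] [-0.0413  0.1461  0.1126]
black [104.0, 252.0] [14.0, 129.0] 90 1564.0 [ 0.3977 -0.1014  0.0995] [-0.0414 -0.1493  0.1137]
black [340.0, 250.0] [17.0, 25.0] 90 309.0 [ 0.3895 -0.3032  0.0995] [-0.0397  0.0527  0.1129]
black [214.0, 250.0] [17.0, 25.0] 90 319.0 [ 0.3946 -0.1954  0.0995] [-0.0398 -0.0553  0.1133]
black [250.0, 200.0] [38.0, 126.0] 90 1486.0 [ 0.4372 -0.2295  0.0995] [ 0.0044 -0.0233  0.113 ]
black [87.0, 161.0] [21.0, 30.0] 74 495.5 [ 0.475  -0.1021  0.0995] [ 0.0359 -0.1524  0.1134]
black [246.0, 64.0] [129.0, 245.0] 90 20412.0 [ 0.54   -0.2342  0.0995] [ 0.1073 -0.0237  0.1125]
nug [157.0, 226.0] [11.0, 12.0] 90 102.0 [ 0.4101 -0.1391  0.07  ] [-0.027  -0.1122  0.143 ]
nug [226.0, 35.0] [83.0, 47.0] 43 2321.5 [ 0.5667 -0.217   0.07  ] [ 0.1333 -0.0421  0.1419]
white [190.0, 251.0] [16.0, 35.0] 90 311.5 [ 0.3791 -0.1629  0.059 ] [-0.0567 -0.0868  0.1541]
white [280.0, 250.0] [17.0, 95.0] 90 1410.5 [ 0.3754 -0.2518  0.059 ] [-0.056   0.0021  0.1537]
white [8.0, 180.0] [16.0, 119.0] 0 926.5 [ 0.4569 -0.003   0.059 ] [ 0.013  -0.2504  0.1544]
white [263.0, 54.0] [25.0, 96.0] 73 667.0 [ 0.5532 -0.2458  0.059 ] [ 0.1213 -0.0127  0.1529]
white [453.0, 129.0] [259.0, 212.0] 90 40055.0 [ 0.4829 -0.4097  0.059 ] [0.0591 0.1546 0.1525]
white [326.0, 103.0] [98.0, 209.0] 51 725.0 [ 0.5107 -0.2973  0.059 ] [0.0813 0.041  0.1529]
white [70.0, 121.0] [257.0, 115.0] 83 23646.0 [ 0.507  -0.0714  0.059 ] [ 0.0664 -0.1845  0.1538]
pred slider px [[280.49881125 202.4254732 ]]
```

Run:
```python
from h import *
a=cv2.imread("pics/sl.png"); s=telemetry.read_state();p=np.array(s["position"]);R=np.array(s["tcp_rot"])
_,K,E=cap("wrist"); print("cam",E[:3,3])
g=a[:,:,1].astype(float)-a[:,:,2]
print("green rows",[(r,np.where(g[r,195:235]>25)[0]+195) for r in(156,160,164)])
print(g[160,203:228].astype(int).tolist())
print("grip profile row195", a[195,235:330].mean(1).astype(int).tolist())
v=np.array([np.sin(np.radians(2.8)),np.cos(np.radians(2.8)),0])
for c in(208.5,221.5): print(c,[(ray((c,160),K,E,z)[0]@v).round(4) for z in(.061,.045)])
# slider base plate long edge direction + dark slot for yaw
gr=cv2.cvtColor(a,cv2.COLOR_BGR2GRAY); print(a[160:245:3,262:300:37].mean(2).astype(int).tolist())
```

```text
cam [ 0.5036337  -0.2556842   0.37388451]
green rows [(156, array([210, 211, 212, 213, 214, 215, 216, 217, 218, 219, 220])), (160, array([210, 211, 212, 213, 214, 215, 216, 217, 218, 219, 220])), (164, array([210, 211, 212, 213, 214, 215, 216, 217, 218, 219, 220]))]
[0, 0, 0, 0, 1, 4, 17, 35, 42, 45, 44, 44, 45, 46, 44, 41, 37, 29, 16, 4, 1, 0, 1, 1, 1]
grip profile row195 [16, 16, 17, 16, 16, 16, 16, 15, 16, 16, 16, 16, 16, 16, 15, 16, 15, 16, 15, 17, 16, 15, 16, 17, 16, 16, 17, 16, 15, 16, 15, 16, 16, 15, 16, 16, 16, 13, 12, 13, 13, 13, 13, 14, 14, 13, 13, 16, 25, 35, 39, 30, 19, 14, 14, 15, 14, 14, 13, 14, 13, 14, 15, 16, 16, 17, 15, 16, 16, 15, 15, 17, 16, 17, 18, 16, 19, 28, 53, 128, 207, 222, 182, 134, 119, 119, 118, 118, 118, 119, 118, 118, 118, 118, 113]
208.5 [np.float64(-0.1676), np.float64(-0.1644)]
221.5 [np.float64(-0.1794), np.float64(-0.1768)]
[[87, 64], [64, 64], [63, 63], [65, 66], [104, 104], [120, 118], [121, 123], [116, 116], [121, 117], [122, 120], [53, 48], [16, 16], [18, 18], [107, 108], [118, 119], [119, 116], [119, 118], [118, 116], [77, 75], [65, 63], [65, 63], [64, 63], [64, 63], [64, 64], [64, 133], [64, 143], [63, 144], [84, 148], [239, 240]]
```

The mark sits at −0.172 along the shaker's y (in world projection), and the slider at about −0.233. I go down on the grip and clamp it.

Request:
servo_tool --targets '[[[0, 0.001, 0.05], [0, 0, 0]], [[0, 0.001, 0.1], [0, 0, 0]], [[0, 0.001, 0.13], [0, 0, 0]], [[0, 0.001, 0.143], [0, 0, 0]], [[0, 0.001, 0.143], [0, 0, 0]], [[0, 0.001, 0.143], [0, 0, 0]]]'

```text
time_s: 24.38
position: [0.4334, -0.2556, 0.0715]
tcp_rot: [[0.999, -0.049, -0.001], [-0.049, -0.999, -0.0], [-0.001, 0.0, -1.0]]
force: [1.4, 0.7, -0.2]
opening: 0.575
```

Request:
servo_tool --targets '[[[0, 0, 0], [0, 0, 0]], [[0, 0, 0], [0, 0, 0]], [[0, 0, 0], [0, 0, 0]], [[0, 0, 0], [0, 0, 0]], [[0, 0, 0], [0, 0, 0]]]' --gripper 0.015

```text
time_s: 25.0
position: [0.4327, -0.2558, 0.0707]
tcp_rot: [[0.999, -0.049, -0.002], [-0.049, -0.999, 0.001], [-0.002, -0.0, -1.0]]
force: [-1.1, -0.9, 2.3]
opening: 0.228
```

Clamped at 20 mm. I slide 62 mm along +y.

Request:
servo_tool --targets '[[[0, -0.008, 0], [0, 0, 0]], [[0, -0.018, 0], [0, 0, 0]], [[0, -0.028, 0], [0, 0, 0]], [[0, -0.038, 0], [0, 0, 0]], [[0, -0.048, 0], [0, 0, 0]], [[0, -0.056, 0], [0, 0, 0]], [[0, -0.062, 0], [0, 0, 0]], [[0, -0.062, 0], [0, 0, 0]], [[0, -0.062, 0], [0, 0, 0]]]'

```text
time_s: 26.12
position: [0.4356, -0.1917, 0.0706]
tcp_rot: [[0.999, -0.049, -0.003], [-0.049, -0.999, 0.003], [-0.003, -0.003, -1.0]]
force: [-0.1, 1.7, 6.3]
opening: 0.228
```

Request:
servo_tool --targets '[[[0, 0, 0], [0, 0, 0]], [[0, 0, 0], [0, 0, 0]], [[0, 0, 0], [0, 0, 0]], [[0, 0, 0], [0, 0, 0]]]' --gripper 0.05

```text
time_s: 26.62
position: [0.4355, -0.1931, 0.0703]
tcp_rot: [[0.999, -0.049, -0.003], [-0.049, -0.999, 0.002], [-0.003, -0.002, -1.0]]
force: [0.8, -0.3, 0.3]
opening: 0.545
```

Request:
servo_tool --targets '[[[0, 0, -0.03], [0, 0, 0]], [[0, 0, -0.08], [0, 0, 0]], [[0, 0, -0.13], [0, 0, 0]], [[-0.03, 0, -0.18], [0, 0, 0]], [[-0.03, 0, -0.18], [0, 0, 0]], [[-0.03, 0, -0.18], [0, 0, 0]]]'

```text
time_s: 27.38
position: [0.4059, -0.1919, 0.2502]
tcp_rot: [[0.999, -0.05, -0.003], [-0.05, -0.999, 0.002], [-0.003, -0.002, -1.0]]
force: [-0.6, -0.5, -0.7]
opening: 0.571
```

```bash
cat > ck.py <<'E'
from h import *
s=telemetry.read_state();p=np.array(s["position"]);R=np.array(s["tcp_rot"]);print(s["time_s"],p,R.round(3).tolist(),s["force"],s["opening"])
a,K,E=cap("wrist"); cv2.imwrite("pics/sl2.png",a); print("cam",E[:3,3])
v=np.array([np.sin(np.radians(2.8)),np.cos(np.radians(2.8)),0])
hsv=cv2.cvtColor(a,cv2.COLOR_BGR2HSV)
m=cv2.inRange(hsv,(45,80,30),(85,255,255)); m[260:]=0
c=max(cv2.findContours(m,0,1)[0],key=cv2.contourArea); x,y,w,h=cv2.boundingRect(c); print("green box",x,y,w,h)
for q in(x-.5,x+w-.5): print(" v@.061/.045",[(ray((q,y+h/2),K,E,z)[0]@v).round(4) for z in(.061,.045)])
for xw in(.420,.4274,.434):
    u=proj([xw,-.193,.0995],K,E)[0]; r=int(u[1]); g=a[r].mean(1).astype(int)
    print("row",r,"c",u[0].round(),g[int(u[0])-30:int(u[0])+31].tolist())
E
python3 ck.py
```

```text
27.375 [ 0.40587195 -0.19187743  0.25019726] [[0.999, -0.05, -0.003], [-0.05, -0.999, 0.002], [-0.003, -0.002, -1.0]] [-0.60463384 -0.53269068 -0.72193399] 0.5709013737469877
cam [ 0.47672614 -0.19457943  0.41146819]
green box 275 119 9 17
 v@.061/.045 [np.float64(-0.1678), np.float64(-0.1676)]
 v@.061/.045 [np.float64(-0.1767), np.float64(-0.1769)]
row 179 c 279.0 [56, 56, 56, 56, 56, 56, 57, 56, 56, 57, 57, 57, 57, 57, 58, 56, 56, 56, 56, 54, 52, 50, 51, 61, 91, 107, 90, 61, 52, 50, 52, 51, 51, 51, 54, 54, 56, 55, 56, 56, 56, 56, 56, 56, 56, 56, 56, 57, 56, 56, 56, 56, 68, 100, 124, 130, 123, 98, 67, 56, 55]
row 171 c 279.0 [104, 104, 104, 104, 104, 104, 105, 105, 104, 105, 105, 105, 104, 105, 104, 100, 80, 46, 19, 10, 11, 10, 11, 11, 12, 10, 10, 11, 10, 10, 11, 11, 10, 10, 11, 11, 11, 26, 61, 91, 101, 104, 104, 104, 104, 105, 104, 104, 105, 104, 105, 104, 104, 104, 105, 104, 104, 104, 104, 103, 103]
row 164 c 278.0 [105, 105, 105, 104, 104, 104, 103, 104, 104, 104, 103, 104, 103, 103, 103, 98, 77, 42, 17, 10, 11, 11, 11, 11, 11, 13, 11, 11, 12, 12, 12, 12, 12, 11, 11, 12, 11, 26, 60, 89, 100, 102, 102, 103, 103, 103, 103, 102, 103, 102, 102, 102, 102, 102, 102, 102, 101, 101, 102, 102, 102]
```

The slider stands about 1–2 mm past the mark. I measure it more exactly.

Run:
```python
from h import *
a=cv2.imread("pics/sl2.png"); _,K,E=cap("wrist"); print(K.round(1).tolist())
v=np.array([np.sin(np.radians(2.8)),np.cos(np.radians(2.8)),0])
g=a.mean(2)
for r in range(140,185,3):
    w=np.where(g[r,255:300]<35)[0]+255
    if len(w): print(r,w.min(),w.max(),[(ray(((w.min()+w.max())/2,r),K,E,z)[0]@v).round(4) for z in(.0995,.08,.06)], [(ray((q,r),K,E,.0995)[0]@v).round(4) for q in(w.min()-.7,w.max()+.7)])
hs=(cv2.cvtColor(a,cv2.COLOR_BGR2HSV)); b=a.astype(float);gg=b[:,:,1]-b[:,:,2]
for r in(122,127,132): print(r,gg[r,270:290].astype(int).tolist())
print(ray((279,127),K,E,.0995)[0],ray((276,160),K,E,.0995)[0])
```

```text
[[345.6, 0.0, 277.0], [0.0, 345.6, 209.5], [0.0, 0.0, 1.0]]
146 269 281 [np.float64(-0.1682), np.float64(-0.168), np.float64(-0.1678)] [np.float64(-0.1622), np.float64(-0.1741)]
149 267 283 [np.float64(-0.1682), np.float64(-0.168), np.float64(-0.1678)] [np.float64(-0.1604), np.float64(-0.1759)]
152 266 284 [np.float64(-0.1682), np.float64(-0.168), np.float64(-0.1678)] [np.float64(-0.1595), np.float64(-0.1768)]
155 264 294 [np.float64(-0.1717), np.float64(-0.1718), np.float64(-0.1718)] [np.float64(-0.1577), np.float64(-0.1858)]
158 255 299 [np.float64(-0.17), np.float64(-0.1699), np.float64(-0.1698)] [np.float64(-0.1496), np.float64(-0.1903)]
161 255 299 [np.float64(-0.17), np.float64(-0.1699), np.float64(-0.1698)] [np.float64(-0.1495), np.float64(-0.1904)]
164 266 285 [np.float64(-0.1686), np.float64(-0.1684), np.float64(-0.1683)] [np.float64(-0.1594), np.float64(-0.1778)]
167 266 285 [np.float64(-0.1686), np.float64(-0.1684), np.float64(-0.1683)] [np.float64(-0.1594), np.float64(-0.1778)]
170 266 285 [np.float64(-0.1686), np.float64(-0.1684), np.float64(-0.1683)] [np.float64(-0.1594), np.float64(-0.1778)]
173 266 285 [np.float64(-0.1686), np.float64(-0.1684), np.float64(-0.1683)] [np.float64(-0.1593), np.float64(-0.1778)]
176 267 284 [np.float64(-0.1686), np.float64(-0.1684), np.float64(-0.1683)] [np.float64(-0.1602), np.float64(-0.1769)]
122 [-1, 0, 0, 0, 10, 49, 81, 90, 92, 92, 92, 91, 83, 53, 18, 2, -1, -1, 0, -1]
127 [-1, -2, -1, 0, 9, 47, 79, 89, 91, 92, 92, 91, 83, 52, 18, 3, -1, -1, -1, 0]
132 [0, -1, 0, 0, 9, 47, 80, 91, 91, 91, 92, 91, 83, 53, 18, 2, 0, 0, -1, -1]
[ 0.46638137 -0.1947438   0.0995    ] [ 0.43769434 -0.19066247  0.0995    ]
```

Mark at −0.1722, slider at −0.1685: 3.6 mm too far. I re-clamp and move it back 3.6 mm.

Request:
servo_tool --targets '[[[0.03, 0, 0.02], [0, 0, 0]], [[0.03, 0, 0.07], [0, 0, 0]], [[0.03, 0, 0.12], [0, 0, 0]], [[0.03, 0, 0.165], [0, 0, 0]], [[0.03, 0, 0.18], [0, 0, 0]], [[0.03, 0, 0.18], [0, 0, 0]], [[0.03, 0, 0.18], [0, 0, 0]]]'

```text
time_s: 28.35
position: [0.4358, -0.1933, 0.0701]
tcp_rot: [[0.999, -0.049, -0.003], [-0.049, -0.999, 0.002], [-0.003, -0.002, -1.0]]
force: [0.0, 0.1, 0.0]
opening: 0.575
```

Request:
servo_tool --targets '[[[0, 0, 0], [0, 0, 0]], [[0, 0, 0], [0, 0, 0]], [[0, 0, 0], [0, 0, 0]], [[0, 0, 0], [0, 0, 0]], [[0, 0, 0], [0, 0, 0]]]' --gripper 0.015

```text
time_s: 28.98
position: [0.4357, -0.1932, 0.0708]
tcp_rot: [[0.999, -0.049, -0.002], [-0.049, -0.999, 0.002], [-0.002, -0.001, -1.0]]
force: [-0.0, 1.3, 4.2]
opening: 0.225
```

Request:
servo_tool --targets '[[[0, 0.001, 0], [0, 0, 0]], [[0, 0.002, 0], [0, 0, 0]], [[0, 0.003, 0], [0, 0, 0]], [[0, 0.0035, 0], [0, 0, 0]], [[0, 0.0035, 0], [0, 0, 0]]]'

```text
time_s: 29.6
position: [0.4356, -0.1969, 0.0708]
tcp_rot: [[0.999, -0.049, -0.002], [-0.049, -0.999, 0.001], [-0.002, -0.001, -1.0]]
force: [-0.6, 1.3, 6.8]
opening: 0.228
```

Request:
servo_tool --targets '[[[0, 0, 0], [0, 0, 0]], [[0, 0, 0], [0, 0, 0]], [[0, 0, 0], [0, 0, 0]], [[0, 0, 0], [0, 0, 0]]]' --gripper 0.05

```text
time_s: 30.1
position: [0.4354, -0.1968, 0.0703]
tcp_rot: [[0.999, -0.049, -0.003], [-0.049, -0.999, 0.002], [-0.003, -0.002, -1.0]]
force: [-1.0, 0.0, 0.9]
opening: 0.551
```

Request:
servo_tool --targets '[[[0, 0, -0.03], [0, 0, 0]], [[0, 0, -0.08], [0, 0, 0]], [[0, 0, -0.13], [0, 0, 0]], [[-0.03, 0, -0.18], [0, 0, 0]], [[-0.03, 0, -0.18], [0, 0, 0]], [[-0.03, 0, -0.18], [0, 0, 0]]]'

```text
time_s: 30.85
position: [0.4057, -0.1953, 0.2502]
tcp_rot: [[0.999, -0.05, -0.003], [-0.05, -0.999, 0.002], [-0.003, -0.002, -1.0]]
force: [-0.4, -0.0, -0.4]
opening: 0.569
```

Run:
```python
from h import *
s=telemetry.read_state();print(s["time_s"],s["position"],s["force"])
a,K,E=cap("wrist"); cv2.imwrite("pics/sl3.png",a); v=np.array([np.sin(np.radians(2.8)),np.cos(np.radians(2.8)),0]); g=a.mean(2)
for r in(149,152,167,170,173):
    w=np.where(g[r,245:310]<35)[0]+245; print(r,w.min(),w.max(),(ray(((w.min()+w.max())/2,r),K,E,.0995)[0]@v).round(4))
b=a.astype(float);gg=b[:,:,1]-b[:,:,2]; w=np.where(gg[127,250:300]>45)[0]+250; print(w.min(),w.max(),ray(((w.min()+w.max())/2,127),K,E,.061)[0]@v)
m=cv2.inRange(cv2.cvtColor(a,cv2.COLOR_BGR2HSV),(0,70,40),(20,255,255)); m[250:]=0
for c in cv2.findContours(m,0,1)[0]:
    if cv2.contourArea(c)>30: (q,rr)=cv2.minEnclosingCircle(c);print("nug",np.round(q),rr,cv2.contourArea(c),ray(q,K,E,.073)[0].round(3))
```

```text
30.85 [ 0.40570742 -0.19532629  0.25016781] [-0.41869225 -0.00425099 -0.3881315 ]
149 269 285 -0.1738
152 268 286 -0.1738
167 268 287 -0.1742
170 268 287 -0.1742
173 268 287 -0.1742
272 279 -0.17222679281882755
nug [218. 190.] 6.082862854003906 87.0 [ 0.407 -0.135  0.073]
nug [314.  32.] 6.18475866317749 39.0 [ 0.547 -0.234  0.073]
nug [291.  22.] 10.547611236572266 51.5 [ 0.555 -0.214  0.073]
nug [306.  14.] 28.504484176635742 973.0 [ 0.562 -0.227  0.073]
```

Slider at −0.174, mark at −0.1722: 1.8 mm short now. One more small correction.

Request:
servo_tool --targets '[[[0.03, -0.0018, 0.02], [0, 0, 0]], [[0.03, -0.0018, 0.07], [0, 0, 0]], [[0.03, -0.0018, 0.12], [0, 0, 0]], [[0.03, -0.0018, 0.165], [0, 0, 0]], [[0.03, -0.0018, 0.18], [0, 0, 0]], [[0.03, -0.0018, 0.18], [0, 0, 0]], [[0.03, -0.0018, 0.18], [0, 0, 0]]]'

```text
time_s: 31.78
position: [0.4356, -0.1948, 0.07]
tcp_rot: [[0.999, -0.049, -0.003], [-0.049, -0.999, 0.002], [-0.003, -0.002, -1.0]]
force: [0.4, 0.7, -0.3]
opening: 0.572
```

Request:
servo_tool --targets '[[[0, 0, 0], [0, 0, 0]], [[0, 0, 0], [0, 0, 0]], [[0, 0, 0], [0, 0, 0]], [[0, 0, 0], [0, 0, 0]], [[0, 0, 0], [0, 0, 0]], [[0, 0, 0], [0, 0, 0]]]' --gripper 0.015

```text
time_s: 32.52
position: [0.4358, -0.1954, 0.0709]
tcp_rot: [[0.999, -0.049, -0.002], [-0.049, -0.999, 0.001], [-0.002, -0.001, -1.0]]
force: [-1.2, -1.0, 5.1]
opening: 0.226
```

Request:
servo_tool --targets '[[[0, 0, 0], [0, 0, 0]], [[0, 0, 0], [0, 0, 0]], [[0, 0, 0], [0, 0, 0]], [[0, 0, 0], [0, 0, 0]]]' --gripper 0.05

```text
time_s: 33.02
position: [0.4354, -0.1948, 0.0703]
tcp_rot: [[0.999, -0.049, -0.003], [-0.049, -0.999, 0.002], [-0.003, -0.002, -1.0]]
force: [0.3, 0.4, -0.2]
opening: 0.547
```

Request:
servo_tool --targets '[[[0, 0, -0.03], [0, 0, 0]], [[0, 0, -0.08], [0, 0, 0]], [[0, 0, -0.13], [0, 0, 0]], [[0.02, 0.02, -0.18], [0, 0, 0]], [[0.02, 0.02, -0.21], [0, 0, 0]], [[0.02, 0.02, -0.21], [0, 0, 0]]]'

```text
time_s: 33.78
position: [0.4563, -0.2172, 0.2826]
tcp_rot: [[0.999, -0.049, 0.002], [-0.049, -0.999, -0.002], [0.002, 0.002, -1.0]]
force: [0.7, 0.8, 0.3]
opening: 0.574
```

Run:
```python
from h import *
s=telemetry.read_state();print(s["time_s"],s["position"],s["force"])
a,K,E=cap("wrist"); cv2.imwrite("pics/sl4.png",a); v=np.array([np.sin(np.radians(2.8)),np.cos(np.radians(2.8)),0]); g=a.mean(2)
for xw in(.428,.431,.4485):
    u=proj([xw,-.193,.0995],K,E)[0];r=int(u[1]);x0=int(u[0])-30
    w=np.where(g[r,x0:x0+60]<35)[0]+x0; print(r,w.min(),w.max(),(ray(((w.min()+w.max())/2,r),K,E,.0995)[0]@v).round(4))
m=cv2.inRange(cv2.cvtColor(a,cv2.COLOR_BGR2HSV),(45,80,30),(85,255,255));u=proj([.466,-.195,.061],K,E)[0].astype(int);k=np.zeros_like(m);k[u[1]-20:u[1]+20,u[0]-20:u[0]+20]=1;m*=k
x,y,w,h=cv2.boundingRect(m);print(x,y,w,h,[(ray((q,y+h/2),K,E,.061)[0]@v).round(4) for q in(x-.5,x+w/2-.5,x+w-.5)])
m=cv2.inRange(cv2.cvtColor(a,cv2.COLOR_BGR2HSV),(0,60,40),(22,255,255)); m[250:]=0
for c in cv2.findContours(m,0,1)[0]:
    if cv2.contourArea(c)>30: (q,rr)=cv2.minEnclosingCircle(c);print("nug",np.round(q),rr,cv2.contourArea(c),ray(q,K,E,.073)[0].round(3))
print("dish centre px",proj([.5845,-.2407,.073],K,E),"1 nugget px area ~",(345.6/(E[2,3]-.073)*.022)**2)
```

```text
33.775 [ 0.45629716 -0.21719514  0.28262714] [0.6908568  0.80242367 0.34654448]
216 249 265 -0.1729
213 249 265 -0.173
197 249 265 -0.1732
255 166 7 16 [np.float64(-0.1686), np.float64(-0.1725), np.float64(-0.1764)]
nug [208. 227.] 5.439946174621582 72.0 [ 0.411 -0.136  0.073]
nug [279.  70.] 33.73912048339844 1551.0 [ 0.572 -0.224  0.073]
dish centre px [[295.17470138  55.47012188]] 1 nugget px area ~ 419.4470626232649
```

The slider is within 0.5 mm of the mark. I retreat the arm and check dish, trough and bench from the top.

Request:
servo_tool --targets '[[[-0.02, 0.03, 0], [0, 0, 0]], [[-0.055, 0.08, 0], [0, 0, 0]], [[-0.09, 0.13, 0], [0, 0, 0]], [[-0.125, 0.18, 0], [0, 0, 0]], [[-0.16, 0.23, 0], [0, 0, 0]], [[-0.195, 0.28, 0], [0, 0, 0]], [[-0.23, 0.33, 0], [0, 0, 0]], [[-0.25, 0.36, 0], [0, 0, 0]], [[-0.25, 0.36, 0], [0, 0, 0]]]'

```text
time_s: 34.95
position: [0.1854, -0.5642, 0.2775]
tcp_rot: [[0.999, -0.053, -0.004], [-0.053, -0.999, 0.006], [-0.004, -0.006, -1.0]]
force: [1.1, 1.8, -0.7]
opening: 0.573
```

Run:
```python
from h import *
t,K,E=cap("top"); o=np.load("top0.npz")["im"]; cv2.imwrite("pics/end.png",t)
s=telemetry.read_state();print(s["time_s"],s["position"])
print("now");nug(t,(130,100,470,300),3); print("before");nug(o,(130,100,470,300),3)
d=cv2.absdiff(cv2.GaussianBlur(t,(3,3),0),cv2.GaussianBlur(o,(3,3),0)).max(2); d[310:]=0
m=(d>28).astype(np.uint8)
for c in cv2.findContours(m,0,1)[0]:
    if cv2.contourArea(c)>6: print("diff",cv2.boundingRect(c),cv2.contourArea(c))
# rim ring shift between the two pictures
for n,im in(("o",o),("t",t)):
    g=cv2.cvtColor(im[135:205,345:435],cv2.COLOR_BGR2GRAY); g=cv2.resize(g,None,fx=4,fy=4,interpolation=cv2.INTER_CUBIC)
    c=cv2.HoughCircles(g,cv2.HOUGH_GRADIENT,1,60,param1=80,param2=20,minRadius=80,maxRadius=125); print(n,None if c is None else c[0][:2].tolist())
m0=o[145:205,365:430].astype(np.float32);m1=t[145:205,365:430].astype(np.float32)
print("rim patch shift",cv2.phaseCorrelate(m0[:35,25:,0].copy(),m1[:35,25:,0].copy()))
```

```text
35.0 [ 0.1866243  -0.56252942  0.27774129]
now
blob (340, 250, 5, 5) 14.0
blob (378, 168, 21, 21) 114.0
before
blob (340, 250, 5, 5) 14.0
blob (265, 247, 9, 9) 44.0
blob (247, 243, 9, 9) 45.5
blob (266, 232, 9, 9) 45.0
blob (249, 231, 9, 9) 43.0
blob (261, 218, 9, 8) 42.5
diff (280, 306, 12, 3) 12.0
diff (356, 301, 27, 9) 178.0
diff (296, 299, 57, 9) 161.0
diff (265, 246, 10, 11) 69.0
diff (393, 242, 16, 6) 62.5
diff (246, 242, 11, 11) 72.5
diff (366, 240, 15, 6) 58.0
diff (393, 234, 17, 6) 72.0
diff (366, 231, 15, 7) 69.0
diff (265, 231, 11, 11) 74.0
diff (249, 230, 10, 11) 70.0
diff (260, 217, 11, 10) 71.0
diff (375, 168, 24, 24) 171.0
diff (156, 158, 5, 13) 10.5
o [[227.5, 132.5, 98.5]]
t [[222.5, 128.5, 95.9000015258789]]
rim patch shift ((-0.1935813738501615, -0.5832773758045349), 0.9628500252962112)
```

Only the nuggets, the slider and a 2-pixel handle edge differ. There is nothing elsewhere on the bench, so I hand in.

```bash
python3 -c "
from h import *
print(order.hand_in())"
```

```text
the job is handed in; nothing more can be done
None
```

I scooped the nuggets from the trough and tipped them into the dish. Then I laid the scoop back on its mat, slid the speed slider to the green mark, and handed in at about 35 s.

**Last checks:**
- **Nuggets:** The top view shows none left in the trough and none on the bench. The one nugget-coloured patch, inside the dish, is the size of about four nuggets, so I take all five to be there but could not count them singly.
- **Slider:** The wrist camera puts it about 0.5 mm from the mark. The first two settings were off by 3.6 mm and 1.8 mm, and I corrected both. Calibration is only good to about 2 mm.
- **Scoop:** It lies pan-down within about 3 mm of where it was.
- **Other things:** No bystander in the compared part of the top view had moved. The part nearest the robot was not compared.

**What went wrong or disagreed:**
- **Contact with the dish:** Near the end of the pour the wrist came close to a singularity. The scoop rolled and appears to have pressed on the dish with about 10 N before I lifted off.
- **Dish position:** It still stands. A patch comparison gave a shift of about 0.6 px (roughly 1 mm). A coarser circle fit gave about 1.5 px (roughly 3 mm), but it also fitted a different radius, so I trust it less.

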